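# Tip resin insect blocks into the dry box

### The job

Gather all the amber resin insect blocks from the bench onto the white two-lane tray while the tray stands on its green pad. Then pull the blue cover of the dry box right out to its stop, lift the tray by its red handle, hold its open end low over the box's open bay and tip it so that all the blocks slide off into the bay. Finally set the empty tray back flat in the middle of the green pad and push the cover fully home, leaving the reagent bottle, petri dish and blue slide box where they stand.

Things in the scene. Friction and masses are not known exactly. Their poses are not given: they have to be found in the camera images.
- block_1: amber resin block with a dark insect in it, 62 x 36 x 24 mm, 60 g, smooth; origin at its centre, x along the 62 mm, y the 36 mm, z the 24 mm. It lies flat on the bench (centre 12 mm up) at the start. May be absent
- block_2: amber resin block with a dark insect in it, 62 x 36 x 24 mm, 60 g, smooth; origin at its centre, x along the 62 mm, y the 36 mm, z the 24 mm. It lies flat on the bench (centre 12 mm up) at the start. May be absent
- block_3: amber resin block with a dark insect in it, 62 x 36 x 24 mm, 60 g, smooth; origin at its centre, x along the 62 mm, y the 36 mm, z the 24 mm. It lies flat on the bench (centre 12 mm up) at the start. May be absent
- block_4: amber resin block with a dark insect in it, 62 x 36 x 24 mm, 60 g, smooth; origin at its centre, x along the 62 mm, y the 36 mm, z the 24 mm. It lies flat on the bench (centre 12 mm up) at the start. May be absent
- block_5: amber resin block with a dark insect in it, 62 x 36 x 24 mm, 60 g, smooth; origin at its centre, x along the 62 mm, y the 36 mm, z the 24 mm. It lies flat on the bench (centre 12 mm up) at the start. May be absent
- block_6: amber resin block with a dark insect in it, 62 x 36 x 24 mm, 60 g, smooth; origin at its centre, x along the 62 mm, y the 36 mm, z the 24 mm. It lies flat on the bench (centre 12 mm up) at the start. May be absent
- tray: white two-lane tray, 250 (x) x 172 (y) mm, 0.35 kg, slippery: blocks slide from 15 to 25 degrees of tilt. Origin: centre of its underside, z up; floor top at z = 4 mm. Walls 4 mm thick, up to z = 22 mm, at y = -84, 0 (middle) and 84 mm and at the back, x = -123 mm; the end at x = +125 mm is open, no lip. Each lane is 80 mm wide
- tray_handle (a point): middle of the top of the tray's red upright handle, 80 mm (tray x) by 12 mm (y), over the tray's centre of mass; this point is 72 mm above the tray's origin. Pinch it from above across y; blocks lying flat reach 28 mm above the origin
- tray_lip (a point): middle of the tray's open end, on its underside: 125 mm along the tray's x from its origin
- pad: fixed green pad 280 (x) x 200 (y) mm, 3 mm thick, on which the tray stands; origin at the centre of its underside. The tray starts within 8 mm and 0.06 rad of the pad's middle and direction
- drybox: fixed grey dry box; origin on the bench under the centre of its bay, z up. Bay: open-topped well, inside 150 (x) x 210 (y) mm, floor at z = 8 mm, rim at 100 mm, walls 6 mm. On its +x side (x = 81 to 241 mm) a closed housing of the same height and 222 mm width, over which the cover slides. The tray comes in from the -x side
- cover (a joint): travel in m of the blue sliding cover along the box's +x: 0 is home (bay covered), 0.15 the stop (bay open but for the last 6 mm). May start up to 0.03 ajar. A light spring (1.2 N home, 3 N at the stop) draws it home, a 4.5 N friction brake holds it wherever it is left: 6 to 8 N pull it open, 2 to 4 N push it home
- cover_handle (a point): middle of the cover's yellow upright handle: 14 mm thick along the box's x (sliding direction), 80 mm along y, 40 mm tall, standing on the cover's top (106.5 to 146.5 mm above the bench). At cover = 0 it lies 55 mm along the box's +x from the box origin. Pinch it from above across x
- reagent_bottle: bystander: brown bottle, 64 mm across, 130 mm tall; origin under its centre
- petri_dish: bystander: clear dish 96 mm across, 28 mm tall; origin under its centre
- slide_box: bystander: blue box of slides 100 x 80 x 43 mm; origin under its centre

How it is judged (in metres and radians):
On the way, in this order (a step that is already met when the one before it is completed fails the run):
1. all the blocks lie on the tray, which stands flat on its pad (x of block_1 in the frame of tray between -0.125 and 0.125 m and y of block_1 in the frame of tray between -0.086 and 0.086 m and z of block_1 in the frame of tray between 0.008 and 0.06 m and linear speed of each of block_1, block_2, block_3, block_4, block_5, block_6 below 0.05 m/s and x of block_2 in the frame of tray between -0.125 and 0.125 m and y of block_2 in the frame of tray between -0.086 and 0.086 m and z of block_2 in the frame of tray between 0.008 and 0.06 m and x of block_3 in the frame of tray between -0.125 and 0.125 m and y of block_3 in the frame of tray between -0.086 and 0.086 m and z of block_3 in the frame of tray between 0.008 and 0.06 m and x of block_4 in the frame of tray between -0.125 and 0.125 m and y of block_4 in the frame of tray between -0.086 and 0.086 m and z of block_4 in the frame of tray between 0.008 and 0.06 m and x of block_5 in the frame of tray between -0.125 and 0.125 m and y of block_5 in the frame of tray between -0.086 and 0.086 m and z of block_5 in the frame of tray between 0.008 and 0.06 m and x of block_6 in the frame of tray between -0.125 and 0.125 m and y of block_6 in the frame of tray between -0.086 and 0.086 m and z of block_6 in the frame of tray between 0.008 and 0.06 m and angle between tray's own z axis and vertical below 0.06 rad and height (world z) of tray below 0.012 m), for 0.2 s.
2. the cover is pulled out to its stop (value of joint cover above 0.143 m), for 0.2 s.
3. the tray is tipped (by over 10 degrees) with its open end low (within 100 mm of the rim) over the open bay (angle between tray's own z axis and vertical above 0.17 rad and value of joint cover above 0.14 m and x of tray_lip in the frame of drybox between -0.09 and 0.07 m and y of tray_lip in the frame of drybox between -0.06 and 0.06 m and z of tray_lip in the frame of drybox below 0.2 m), for 0.1 s.
4. all the blocks are in the bay (x of block_1 in the frame of drybox between -0.075 and 0.075 m and y of block_1 in the frame of drybox between -0.105 and 0.105 m and z of block_1 in the frame of drybox between 0.008 and 0.095 m and x of block_2 in the frame of drybox between -0.075 and 0.075 m and y of block_2 in the frame of drybox between -0.105 and 0.105 m and z of block_2 in the frame of drybox between 0.008 and 0.095 m and x of block_3 in the frame of drybox between -0.075 and 0.075 m and y of block_3 in the frame of drybox between -0.105 and 0.105 m and z of block_3 in the frame of drybox between 0.008 and 0.095 m and x of block_4 in the frame of drybox between -0.075 and 0.075 m and y of block_4 in the frame of drybox between -0.105 and 0.105 m and z of block_4 in the frame of drybox between 0.008 and 0.095 m and x of block_5 in the frame of drybox between -0.075 and 0.075 m and y of block_5 in the frame of drybox between -0.105 and 0.105 m and z of block_5 in the frame of drybox between 0.008 and 0.095 m and x of block_6 in the frame of drybox between -0.075 and 0.075 m and y of block_6 in the frame of drybox between -0.105 and 0.105 m and z of block_6 in the frame of drybox between 0.008 and 0.095 m), for 0.2 s.
At the end, for the whole second after the job is handed in: all blocks at rest in the bay, below its rim; the tray flat (within 0.06 rad) on the pad, its centre within 40 mm of the pad's; the cover within 8 mm of fully home (all of step 4 and linear speed of each of block_1, block_2, block_3, block_4, block_5, block_6, tray below 0.02 m/s and horizontal distance between tray and pad below 0.04 m and angle between tray's own z axis and vertical below 0.06 rad and height (world z) of tray below 0.012 m and value of joint cover below 0.008 m); the robot touches nothing.
It fails at once if the reagent bottle is moved by over 30 mm or tipped (distance of reagent_bottle from where it was at the start of the episode above 0.03 m or angle between reagent_bottle's own z axis and vertical above 0.4 rad).
It fails at once if the petri dish is moved by over 30 mm or tipped (distance of petri_dish from where it was at the start of the episode above 0.03 m or angle between petri_dish's own z axis and vertical above 0.4 rad).
It fails at once if the slide box is moved by over 30 mm or tipped (distance of slide_box from where it was at the start of the episode above 0.03 m or angle between slide_box's own z axis and vertical above 0.4 rad).
Of block_1, block_2, block_3, block_4, block_5, block_6 only 4 to 6 are there at a start; the rules pass over those that are not, and their reading is None.
At some moment in a run one of block_1, block_2, block_3, block_4, block_5, block_6 may be knocked a few centimetres aside while the robot is not near it.
It also fails if it takes over 210 s, if anything falls off the work surface, if the arm or the gripper's body presses on something with over 40 N, if the wrist force passes 120 N, or if a joint passes its speed limit or range.

### The arm

A 6-joint arm with a two-finger parallel gripper is mounted at the origin on the work surface. World frame = base frame: x ahead of the robot, y to its left, z up, the work surface at z = 0. Lengths are in mm, angles in degrees, forces in N, time in s.
With the tool pointing down it reaches from about 375 to 975 mm from the base axis. Payload 3.8 kg.
Tool frame: the origin (TCP) lies between the finger pads; the fingertips stand 11 mm ahead of it and the grasp point (between the pads) lies 8 mm behind it; x points along the fingers, y is the direction in which the jaws open and shut, and the axes are right-handed (so a half turn about x gives the same grasp; the last joint's range is limited). The gripper opens to 85 mm and grips with 20 to 120 N. Pads are 22 mm wide; open, the fingers measure 114 mm over their backs; the gripper's body (76 mm by 85 mm) begins 54 mm behind the grasp point. The pads swing forward as they close: fully open they stand 13 mm farther back than shut.
Start: joints at [-73.046, 15.12, 91.902, -0, 72.978, -2.114], TCP at [220.511, -637.96, 242.28] pointing down, gripper open.
Joint ranges: [-150.88, 150.88], [-54.13, 125.18], [17.81, 147.31], [-75.09, 255.09], [0, 152.58], [-146.25, 146.25]. Speed limits (degrees/s): [147.25, 147.25, 180, 180, 180, 180].

### API

Orientations are given as a 3x3 rotation matrix whose columns are the frame's x, y, z axes.
In Python, from station import readout, eyes, env gives the robot as it stands.
- The arm moves only by the tool send_rows, never from a script. Its arguments are lists of equal length, an entry for each row: "gripper": the closure, from 0 (fully open) to 1 (shut); "xyz": the shift along the tool's x, y, z scaled (see below), a list of three; "twist": the turn, a rotation vector about the tool's x, y, z scaled (see below), a list of three. A call has 1 to 12 rows; each row is the pose to reach, as a shift and turn from the pose measured when the call began, along the tool's axes at that moment; what a row does not reach only later rows make up. The controller multiplies each number of a shift by 0.1 m and each number of a turn by 90 degrees. A row lasts 1/12 s, in which the tool goes at most 41.7 mm and 7.16 degrees, less where a joint would pass 70% of its speed; a pose out of reach is approached as far as the arm can. A call with a number of a shift or a turn outside -1 to 1 is refused whole. A call with a gripper value outside its range is refused whole. The fingers move at their own pace and stop on an object; the grip force is fixed at half the most. Time passes only in rows, so rows that repeat a pose let the fingers close. It gives the time, the measured TCP pose, the force and the opening at its end, in the units of the state.
- readout.sense(): the state, without advancing time (a new reading comes with each control period).
- eyes.grab_frame(name): name is "scene" or "top"; returns (picture, depth): 384x512x3 uint8, blue, green, red; 384x512 float32, mm along the optical axis (not along the pixel's ray), 0 where there is no reading.
- eyes.camera_model(name): a dict with "vertical_fov" (degrees; the focal length in pixels is half the picture's height over the tangent of half this angle, whatever the lens; pixels are square), "cx", "cy" (the principal point, pixels), "k1" (the pictures are not rectified: a ray, as slopes to the right and down, at radius r is drawn at 1 + k1 r^2 times it, then the intrinsics apply), "origin" and "orientation" of the camera in the world. Camera axes: x right, y down, z forward; pixel columns grow to the right and rows downward; lengths in mm; the calibration is good to about 2 mm. A picture is of the moment at which its call begins. camera_model takes no time and is no camera call.
- env.sign_off(): hands the job in, once; it reports no verdict.
The state is a dict: "time": time; "joint_positions": joint angles; "joint_vel": joint speeds; "effort": joint torques, N m; "tool_pos": TCP position; "tcp_rot": TCP orientation; "force": force on the tool from outside, world axes, zero at the start; "torque": the same for the moment, N m; "width": finger opening in mm.
Only numpy, scipy, OpenCV 4.12 (cv2) and the standard library are available. Lean on these libraries where they do the work, as an engineer would, in place of code of your own. Each camera call takes 0.05 s, during which the arm holds its last target.

## Working session

There is one attempt and no reset: what is moved stays moved. The work goes in short steps, Python scripts to look and compute and a tool call to move; the robot and the scene stay as the last step left them, time stands still between calls to the robot, and variables do not carry over. Pictures are saved under pics/ and viewed, and the job is handed in when it is done.

Besides the shell and the picture viewer there is one more tool, called after "Request:" as name(argument=value, ...), one argument or row to a line, values as JSON. send_rows: Moves the arm, as the interface text tells. Shifts and turns lie within -1 to 1; 1 stands for 0.1 m of shift or 90 degrees of turn. Its arguments: {"type":"object","properties":{"gripper":{"type":"array"},"xyz":{"type":"array"},"twist":{"type":"array"}},"required":["gripper","xyz","twist"]}

```bash
ls; mkdir -p pics; python3 - <<'E'
from station import readout, eyes, env
import cv2, numpy as np
s=readout.sense(); print({k:np.round(v,3).tolist() for k,v in s.items()})
for n in("scene","top"):
    im,d=eyes.grab_frame(n); cv2.imwrite(f"pics/{n}0.png",im); np.save(f"pics/{n}0.npy",d); print(n,eyes.camera_model(n))
E
```

```text
pics
{'time': 0.0, 'joint_positions': [-73.045, 15.171, 91.983, 0.0, 72.978, -2.114], 'joint_vel': [-0.025, 0.08, -0.009, -0.052, -0.087, 0.144], 'effort': [-0.004, -51.512, -36.732, -0.0, 0.013, -0.0], 'tool_pos': [220.32, -637.263, 240.919], 'tcp_rot': [[-0.001, 0.327, -0.945], [0.002, -0.945, -0.327], [-1.0, -0.002, -0.0]], 'force': [-0.203, 0.294, -0.97], 'torque': [-0.043, 0.036, -0.073], 'width': 85.373}
scene {'vertical_fov': 56.597608465695025, 'cx': 250.9051414875044, 'cy': 195.9562550045242, 'k1': -0.10113318742468087, 'origin': array([1139.5541158 , -478.5545082 , 1199.17471119]), 'orientation': array([[ 0.60555903,  0.67397024, -0.42315763],
       [ 0.79578171, -0.50919772,  0.32779438],
       [ 0.00545276, -0.53523995, -0.84468247]])}
top {'vertical_fov': 47.51720882872832, 'cx': 253.31341046947645, 'cy': 190.7579388145558, 'k1': 0.057565106152975824, 'origin': array([ 447.97403872,  -29.78786012, 1382.09217469]), 'orientation': array([[-0.01640498, -0.9944955 ,  0.10348705],
       [-0.9996295 ,  0.01406471, -0.02330347],
       [ 0.02171968, -0.103831  , -0.99435777]])}
```

View pics/scene0.png

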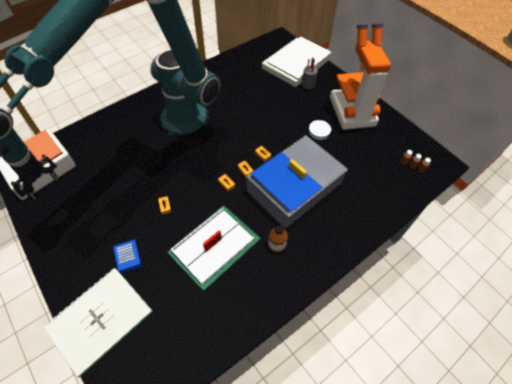

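View pics/top0.png

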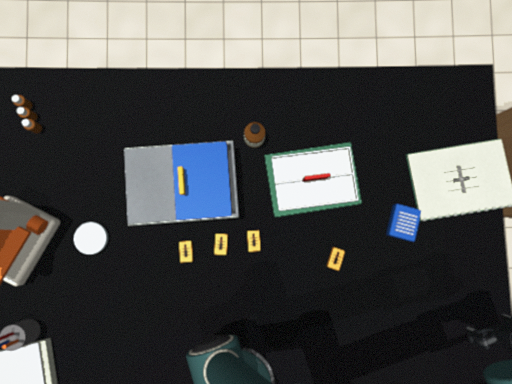

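```bash
cat > h.py <<'E'
from station import readout, eyes, env
import cv2, numpy as np
def rays(name,px):
    m=eyes.camera_model(name); f=192/np.tan(np.radians(m["vertical_fov"]/2))
    K=np.array([[f,0,m["cx"]],[0,f,m["cy"]],[0,0,1.]])
    u=cv2.undistortPoints(np.array(px,float).reshape(-1,1,2),K,np.array([m["k1"],0,0,0.])).reshape(-1,2)
    d=np.c_[u,np.ones(len(u))]@np.array(m["orientation"]).T
    return np.array(m["origin"]),d
def onplane(name,px,z):
    o,d=rays(name,px); return o+d*((z-o[2])/d[:,2])[:,None]
def depthpts(name,px,dep):
    o,d=rays(name,px); px=np.array(px).round().astype(int)
    return o+d*dep[px[:,1],px[:,0]][:,None]
def mask(im,lo,hi): return cv2.inRange(cv2.cvtColor(im,cv2.COLOR_BGR2HSV),np.array(lo),np.array(hi))
def blobs(m,amin=15):
    cs,_=cv2.findContours(m,cv2.RETR_EXTERNAL,cv2.CHAIN_APPROX_NONE)
    return [c for c in cs if cv2.contourArea(c)>amin]
def rect(name,c,z):
    p=onplane(name,c.reshape(-1,2),z)[:,:2].astype(np.float32)
    (cx,cy),(w,h),a=cv2.minAreaRect(p)
    if w<h: w,h,a=h,w,a+90
    a=(a+90)%180-90
    return np.round([cx,cy,w,h,a],1)
E
python3 - <<'E'
from h import *
for n in("scene","top"):
    im=cv2.imread(f"pics/{n}0.png"); d=np.load(f"pics/{n}0.npy")
    def show(lbl,lo,hi,z,amin=15):
        for c in blobs(mask(im,lo,hi),amin):
            M=c.reshape(-1,2).mean(0); print(n,lbl,M.round(),rect(n,c,z), 'dz',depthpts(n,[M],d)[0].round())
    show("amber/yellow",(15,120,120),(32,255,255),24)
    show("red",(0,150,80),(8,255,255),75); show("red2",(172,150,80),(180,255,255),75)
    show("green",(60,80,40),(88,255,255),3,200)
    show("blue",(100,120,80),(125,255,255),104)
    show("white",(0,0,160),(180,50,255),25,300)
E
```

```text
scene amber/yellow [164. 204.] [ 377.3 -312.5   69.6   40.5  -19.9] dz [ 380. -314.   26.]
scene amber/yellow [226. 181.] [435.8 -60.6  70.7  39.8   3.2] dz [435. -60.  22.]
scene amber/yellow [245. 168.] [425.5  41.4  69.5  42.8  -3.8] dz [426.  41.  24.]
scene amber/yellow [298. 166.] [553.  219.5  85.4  18.4   3.9] dz [614. 146. 147.]
scene amber/yellow [263. 152.] [406.6 149.5  69.2  44.4   5. ] dz [407. 150.  24.]
scene amber/yellow [475.  20.] [ 252.  1971.3  805.   632.6  -63.5] dz [ 458. 1608.  182.]
scene red [212. 240.] [ 640.  -258.8   80.1   26.6  -83.3] dz [ 633. -257.   60.]
scene green [219. 253.] [ 627.3 -250.7  287.6  207.9  -82.1] dz [ 665. -253.    7.]
scene blue [126. 255.] [ 525.4 -525.   101.2   80.   -16.1] dz [ 490. -528.   39.]
scene blue [287. 181.] [611.5  93.  227.2 166.    3.3] dz [621.  91. 111.]
scene white [212. 244.] [ 627.8 -256.8  248.5  176.6  -83.2] dz [ 632. -261.   29.]
scene white [ 48. 308.] [ 445.4 -891.9  771.   489.1   27.2] dz [ 479. -850.   -3.]
scene white [413. 303.] [1308.9  335.4 1588.   591.3  -87.8] dz [1278.  570. -746.]
scene whit
[... 823 characters left out ...]
 green [311. 180.] [ 626.8 -251.4  285.3  207.6  -82.1] dz [ 620. -243.   29.]
top blue [404. 223.] [ 482.6 -500.    98.8   82.4  -16.2] dz [ 483. -526.   32.]
top blue [201. 180.] [616.7  92.2 224.5 163.5   3.4] dz [616.  94. 106.]
top white [ 21. 366.] [ 90.8 620.  118.9 113.9 -86.2] dz [ 94. 610.  47.]
top white [ 90. 238.] [453.2 439.3  94.6  92.2   1.3] dz [452. 437.  30.]
top white [314. 178.] [ 627.2 -254.3  255.5  176.2  -83.2] dz [ 620. -246.   73.]
top white [152. 187.] [614.1 250.6 240.6 166.2   3.5] dz [597. 237. 104.]
top white [460. 179.] [ 616.6 -712.3  299.6  212.   -81.5] dz [ 618. -717.   12.]
top white [272.  37.] [1036.6  -83.9 1626.5  368.4   88.2] dz [1459. -191. -768.]
```

```bash
python3 - <<'E'
from h import *
im=cv2.imread("pics/top0.png"); 
cv2.imwrite("pics/topz.png",cv2.resize(im[115:285,75:435],None,fx=2.2,fy=2.2,interpolation=cv2.INTER_CUBIC))
im=cv2.imread("pics/scene0.png"); 
cv2.imwrite("pics/scz.png",cv2.resize(im[110:300,90:360],None,fx=2.9,fy=2.9,interpolation=cv2.INTER_CUBIC))
E
```

```text
(no output)
```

View pics/topz.png

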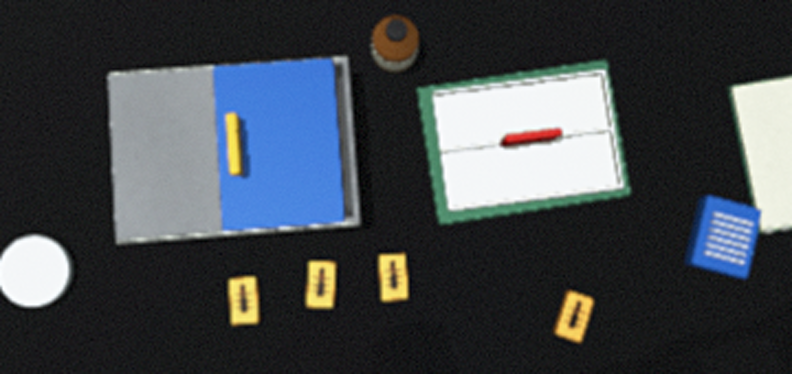

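View pics/scz.png

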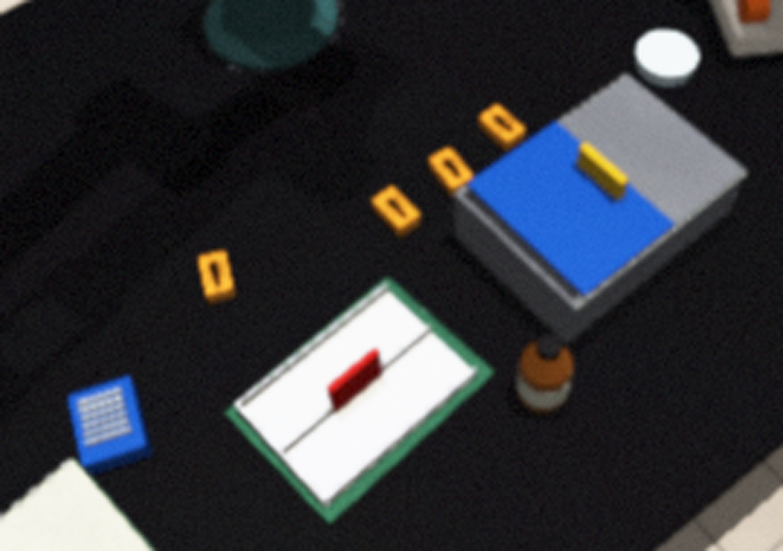

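```bash
cat > plan.py <<'E'
import sys
from h import *
from scipy.spatial.transform import Rotation as Ro
def plan(x,y,z,yaw,tilt=0,axis=None):
    s=readout.sense(); R=np.array(s["tcp_rot"]); p=np.array(s["tool_pos"])
    a=np.radians(yaw); ty=np.array([np.cos(a),np.sin(a),0]); tx=np.array([0,0,-1.]); T=np.c_[tx,ty,np.cross(tx,ty)]
    if tilt: T=Ro.from_rotvec(np.radians(tilt)*ty).as_matrix()@T
    d=R.T@(np.array([x,y,z])-p)/100; w=Ro.from_matrix(R.T@T).as_rotvec()*180/np.pi/90
    print("t",round(s["time"],2),"pos",p.round(1),"yaw",round(float(np.degrees(np.arctan2(R[1,1],R[0,1]))),1),"F",np.round(s["force"],1),"w",round(s["width"],1),"j",np.round(s["joint_positions"]))
    print("shift",d.round(3),"twist",w.round(3)," n",max(1,np.abs(d).max()))
if __name__=="__main__": plan(*map(float,sys.argv[1:]))
E
python3 plan.py 376 -312 120 -110.5
```

```text
t 0.1 pos [ 220.3 -637.4  241. ] yaw -70.9 F [-0.9 -0.  -0.7] w 85.3 j [-73.  15.  92.  -0.  73.  -2.]
shift [ 1.216 -2.564 -2.534] twist [0.44  0.    0.001]  n 2.5639345283383563
```

Request:
send_rows(
  gripper=[0, 0, 0, 0, 0, 0],
  xyz=[
    [0.4, -1, -1],
    [0.4, -1, -1],
    [0.4, -1, -1],
    [0.4, -1, -1],
    [0.4, -1, -1],
    [0.4, -1, -1],
  ],
  twist=[
    [0.44, 0, 0],
    [0.44, 0, 0],
    [0.44, 0, 0],
    [0.44, 0, 0],
    [0.44, 0, 0],
    [0.44, 0, 0],
  ],
)

```text
time: 0.6
tool_pos: [282.5, -507.5, 199.8]
tcp_rot: [[-0.002, -0.354, -0.935], [0.005, -0.935, 0.354], [-1.0, -0.004, 0.003]]
force: [0.1, 0.2, -0.1]
width: 85.1
```

```bash
python3 plan.py 376 -312 120 -110.5
```

```text
t 0.6 pos [ 282.5 -507.5  199.8] yaw -110.7 F [ 0.1  0.2 -0.1] w 85.1 j [-63.   7. 106.   0.  67.  47.]
shift [ 0.805 -2.157 -0.185] twist [-0.003  0.002  0.002]  n 2.156717777682953
```

Request:
send_rows(
  gripper=[0, 0, 0],
  xyz=[
    [0.4, -1, -0.1],
    [0.4, -1, -0.1],
    [0.4, -1, -0.1],
  ],
  twist=[
    [0, 0, 0],
    [0, 0, 0],
    [0, 0, 0],
  ],
)

```text
time: 0.85
tool_pos: [327.1, -414.3, 158.3]
tcp_rot: [[-0.003, -0.355, -0.935], [0.008, -0.935, 0.354], [-1.0, -0.006, 0.005]]
force: [0.3, 0.3, 0.1]
width: 85.6
```

Request:
send_rows(
  gripper=[0, 0, 0, 0],
  xyz=[
    [0.4, -1, -0.08],
    [0.4, -1, -0.08],
    [0.4, -1, -0.08],
    [0.4, -1, -0.08],
  ],
  twist=[
    [0, 0, 0],
    [0, 0, 0],
    [0, 0, 0],
    [0, 0, 0],
  ],
)

```text
time: 1.18
tool_pos: [369.0, -317.2, 115.4]
tcp_rot: [[-0.007, -0.351, -0.936], [0.014, -0.936, 0.351], [-1.0, -0.011, 0.012]]
force: [-1.5, -0.1, -1.6]
width: 85.5
```

```bash
python3 plan.py 376 -312 70 -110.5;python3 plan.py 376 -312 14 -110.5
```

```text
t 1.18 pos [ 369.  -317.2  115.4] yaw -110.6 F [-1.5 -0.1 -1.6] w 85.5 j [-44.   2. 121.   0.  58.  67.]
shift [ 0.454 -0.069 -0.053] twist [-0.001  0.008  0.007]  n 1
t 1.18 pos [ 369.  -317.2  115.4] yaw -110.6 F [-1.5 -0.1 -1.6] w 85.5 j [-44.   2. 121.   0.  58.  67.]
shift [ 1.014 -0.063 -0.06 ] twist [-0.001  0.008  0.007]  n 1.0138271101604293
```

Request:
send_rows(
  gripper=[0, 0, 0, 0, 0, 0],
  xyz=[
    [0.2, -0.065, -0.055],
    [0.45, -0.065, -0.055],
    [0.65, -0.065, -0.055],
    [0.85, -0.065, -0.055],
    [1, -0.065, -0.055],
    [1, -0.065, -0.055],
  ],
  twist=[
    [0, 0.008, 0.007],
    [0, 0.008, 0.007],
    [0, 0.008, 0.007],
    [0, 0.008, 0.007],
    [0, 0.008, 0.007],
    [0, 0.008, 0.007],
  ],
)

```text
time: 1.68
tool_pos: [373.2, -310.0, 12.3]
tcp_rot: [[-0.004, -0.351, -0.936], [0.004, -0.936, 0.351], [-1.0, -0.002, 0.005]]
force: [-0.9, 1.2, -1.4]
width: 85.5
```

Request:
send_rows(
  gripper=[1, 1, 1, 1, 1, 1, 1, 1],
  xyz=[
    [0, 0, 0],
    [0, 0, 0],
    [0, 0, 0],
    [0, 0, 0],
    [0, 0, 0],
    [0, 0, 0],
    [0, 0, 0],
    [0, 0, 0],
  ],
  twist=[
    [0, 0, 0],
    [0, 0, 0],
    [0, 0, 0],
    [0, 0, 0],
    [0, 0, 0],
    [0, 0, 0],
    [0, 0, 0],
    [0, 0, 0],
  ],
)

```text
time: 2.35
tool_pos: [374.2, -311.1, 13.7]
tcp_rot: [[-0.002, -0.351, -0.936], [0.002, -0.936, 0.351], [-1.0, -0.001, 0.003]]
force: [-0.2, -0.2, 6.5]
width: 34.9
```

Request:
send_rows(
  gripper=[1, 1, 1, 1],
  xyz=[
    [-0.3, 0, 0],
    [-0.65, 0, 0],
    [-0.95, 0, 0],
    [-0.95, 0, 0],
  ],
  twist=[
    [0, 0, 0],
    [0, 0, 0],
    [0, 0, 0],
    [0, 0, 0],
  ],
)

```text
time: 2.68
tool_pos: [378.1, -314.5, 115.3]
tcp_rot: [[0.006, -0.351, -0.936], [-0.006, -0.936, 0.351], [-1.0, 0.004, -0.008]]
force: [1.2, -1.9, -0.2]
width: 34.8
```

```bash
python3 plan.py 590.8 -327.3 100 -83.4
```

```text
t 2.68 pos [ 378.1 -314.5  115.3] yaw -110.6 F [ 1.2 -1.9 -0.2] w 34.8 j [-43.   2. 122.  -0.  56.  68.]
shift [ 0.167 -0.628 -2.035] twist [-0.302 -0.005 -0.003]  n 2.035168782565874
```

Request:
send_rows(
  gripper=[1, 1, 1, 1],
  xyz=[
    [0, -0.3, -1],
    [0, -0.3, -1],
    [0, -0.3, -1],
    [0, -0.3, -1],
  ],
  twist=[
    [-0.3, 0, 0],
    [-0.3, 0, 0],
    [-0.3, 0, 0],
    [-0.3, 0, 0],
  ],
)

```text
time: 3.02
tool_pos: [487.6, -322.5, 117.0]
tcp_rot: [[0.012, 0.12, -0.993], [-0.009, -0.993, -0.12], [-1.0, 0.01, -0.01]]
force: [-0.3, -0.9, -0.1]
width: 34.9
```

```bash
python3 plan.py 590.8 -327.3 100 -83.4
```

```text
t 3.02 pos [ 487.6 -322.5  117. ] yaw -83.1 F [-0.3 -0.9 -0.1] w 34.9 j [-36.  11. 111.  -0.  57.  47.]
shift [ 0.182  0.17  -1.017] twist [ 0.003 -0.007 -0.006]  n 1.0173532231627782
```

Request:
send_rows(
  gripper=[1, 1, 1, 1, 1, 1],
  xyz=[
    [0.1, 0.17, -0.5],
    [0.18, 0.17, -1],
    [0.18, 0.17, -1],
    [0.18, 0.17, -1],
    [0.18, 0.17, -1],
    [0.18, 0.17, -1],
  ],
  twist=[
    [0, -0.007, -0.006],
    [0, -0.007, -0.006],
    [0, -0.007, -0.006],
    [0, -0.007, -0.006],
    [0, -0.007, -0.006],
    [0, -0.007, -0.006],
  ],
)

```text
time: 3.52
tool_pos: [588.0, -327.0, 98.9]
tcp_rot: [[-0.003, 0.12, -0.993], [0.0, -0.993, -0.12], [-1.0, -0.001, 0.003]]
force: [-0.7, -1.0, -1.1]
width: 34.6
```

```bash
python3 plan.py 590.8 -327.3 22 -83.4
python3 - <<'E'
from h import *
im,d=eyes.grab_frame("top"); cv2.imwrite("pics/a1.png",cv2.resize(im[115:285,75:435],None,fx=2.2,fy=2.2))
E
```

```text
t 3.52 pos [ 588.  -327.    98.9] yaw -83.1 F [-0.7 -1.  -1.1] w 34.6 j [-31.  22.  99.  -0.  59.  52.]
shift [ 0.769  0.007 -0.03 ] twist [0.003 0.002 0.   ]  n 1
```

View pics/a1.png

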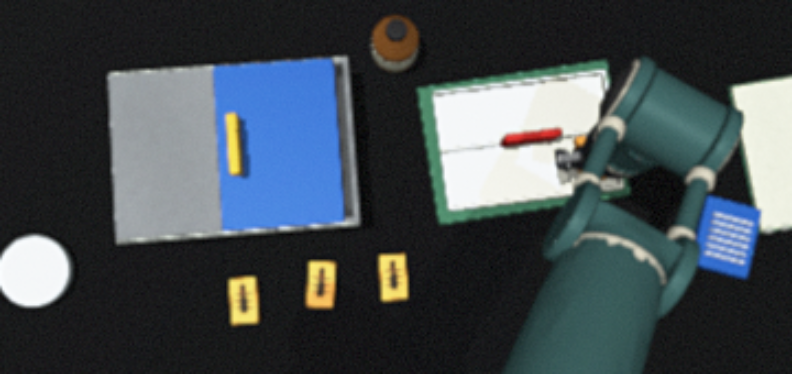

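Request:
send_rows(
  gripper=[1, 1, 1, 1, 1, 1],
  xyz=[
    [0.2, 0, -0.03],
    [0.4, 0, -0.03],
    [0.6, 0, -0.03],
    [0.7, 0, -0.03],
    [0.76, 0, -0.03],
    [0.76, 0, -0.03],
  ],
  twist=[
    [0, 0, 0],
    [0, 0, 0],
    [0, 0, 0],
    [0, 0, 0],
    [0, 0, 0],
    [0, 0, 0],
  ],
)

```text
time: 4.07
tool_pos: [588.7, -326.4, 22.0]
tcp_rot: [[-0.005, 0.119, -0.993], [0.002, -0.993, -0.119], [-1.0, -0.002, 0.005]]
force: [-0.9, 0.2, -0.4]
width: 34.5
```

Request:
send_rows(
  gripper=[0.4, 0.4, 0.4, 0.4, 0.4, 0.4, 0.4, 0.4],
  xyz=[
    [0, 0, 0],
    [0, 0, 0],
    [0, 0, 0],
    [0, 0, 0],
    [-0.2, 0, 0],
    [-0.5, 0, 0],
    [-0.9, 0, 0],
    [-0.9, 0, 0],
  ],
  twist=[
    [0, 0, 0],
    [0, 0, 0],
    [0, 0, 0],
    [0, 0, 0],
    [0, 0, 0],
    [0, 0, 0],
    [0, 0, 0],
    [0, 0, 0],
  ],
)

```text
time: 4.73
tool_pos: [594.5, -329.7, 122.0]
tcp_rot: [[0.008, 0.119, -0.993], [-0.006, -0.993, -0.119], [-1.0, 0.007, -0.007]]
force: [2.5, -1.4, 2.7]
width: 51.2
```

```bash
python3 plan.py 435.2 -59.8 90 -85.3
```

```text
t 4.73 pos [ 594.5 -329.7  122. ] yaw -83.2 F [ 2.5 -1.4  2.7] w 51.2 j [-31.  21.  98.  -0.  61.  52.]
shift [ 0.29  -2.872  1.262] twist [ 0.024 -0.005 -0.004]  n 2.8715528118381575
```

Request:
send_rows(
  gripper=[0, 0, 0],
  xyz=[
    [0, -0.97, 0.42],
    [0, -0.97, 0.42],
    [0, -0.97, 0.42],
  ],
  twist=[
    [0.024, 0, 0],
    [0.024, 0, 0],
    [0.024, 0, 0],
  ],
)

```text
time: 4.98
tool_pos: [539.1, -235.2, 121.2]
tcp_rot: [[0.007, 0.082, -0.997], [-0.004, -0.997, -0.082], [-1.0, 0.005, -0.006]]
force: [-0.3, 0.4, -0.0]
width: 84.4
```

Request:
send_rows(
  gripper=[0, 0, 0],
  xyz=[
    [0, -0.97, 0.42],
    [0, -0.97, 0.42],
    [0, -0.97, 0.42],
  ],
  twist=[
    [0, 0, 0],
    [0, 0, 0],
    [0, 0, 0],
  ],
)

```text
time: 5.23
tool_pos: [487.5, -139.4, 120.8]
tcp_rot: [[0.006, 0.082, -0.997], [-0.003, -0.997, -0.082], [-1.0, 0.004, -0.006]]
force: [-0.3, 1.0, -0.1]
width: 85.6
```

```bash
python3 plan.py 435.2 -59.8 90 -85.3
python3 - <<'E'
from h import *
im,d=eyes.grab_frame("top"); cv2.imwrite("pics/a2.png",cv2.resize(im[115:285,75:435],None,fx=2.2,fy=2.2))
for c in blobs(mask(im,(15,120,120),(32,255,255))):print(c.reshape(-1,2).mean(0).round(),rect("top",c,24), cv2.contourArea(c))
E
```

```text
t 5.23 pos [ 487.5 -139.4  120.8] yaw -85.3 F [-0.3  1.  -0.1] w 85.6 j [-19.   3. 119.  -0.  57.  67.]
shift [ 0.302 -0.838  0.457] twist [ 0.    -0.004 -0.002]  n 1
[185. 251.] [4.053e+02 1.496e+02 6.380e+01 3.970e+01 2.000e-01] 240.5
[220. 244.] [425.8  42.2  61.1  40.   -1. ] 239.5
[253. 240.] [434.8 -58.2  64.4  37.2  -0.8] 216.5
[337. 189.] [ 591.9 -325.9   58.2   35.1    6.1] 180.0
[181. 180.] [626.5 164.   82.9  14.6   3.8] 96.0
```

View pics/a2.png

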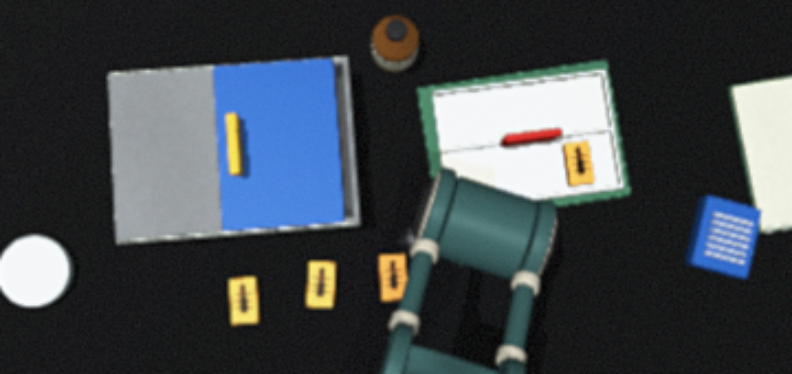

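Request:
send_rows(
  gripper=[0, 0, 0, 0, 0],
  xyz=[
    [0.1, -0.42, 0.23],
    [0.2, -0.84, 0.46],
    [0.3, -0.84, 0.46],
    [0.3, -0.84, 0.46],
    [0.3, -0.84, 0.46],
  ],
  twist=[
    [0, -0.004, -0.002],
    [0, -0.004, -0.002],
    [0, -0.004, -0.002],
    [0, -0.004, -0.002],
    [0, -0.004, -0.002],
  ],
)

```text
time: 5.7
tool_pos: [431.6, -55.9, 89.7]
tcp_rot: [[-0.003, 0.085, -0.996], [0.002, -0.996, -0.085], [-1.0, -0.002, 0.003]]
force: [1.0, -0.1, 0.1]
width: 85.3
```

```bash
python3 plan.py 435.2 -59.8 14.5 -86
```

```text
t 5.7 pos [431.6 -55.9  89.7] yaw -85.1 F [ 1.  -0.1  0.1] w 85.3 j [-11.  -2. 129.   0.  54.  74.]
shift [ 0.752  0.044 -0.035] twist [0.01  0.002 0.001]  n 1
```

Request:
send_rows(
  gripper=[0, 0, 0, 0, 0, 1, 1, 1, 1, 1, 1],
  xyz=[
    [0.25, 0.04, -0.035],
    [0.5, 0.04, -0.035],
    [0.7, 0.04, -0.035],
    [0.75, 0.04, -0.035],
    [0.75, 0.04, -0.035],
    [0.75, 0.04, -0.035],
    [0.75, 0.04, -0.035],
    [0.75, 0.04, -0.035],
    [0.75, 0.04, -0.035],
    [0.75, 0.04, -0.035],
    [0.75, 0.04, -0.035],
  ],
  twist=[
    [0.01, 0, 0],
    [0.01, 0, 0],
    [0.01, 0, 0],
    [0.01, 0, 0],
    [0.01, 0, 0],
    [0.01, 0, 0],
    [0.01, 0, 0],
    [0.01, 0, 0],
    [0.01, 0, 0],
    [0.01, 0, 0],
    [0.01, 0, 0],
  ],
)

```text
time: 6.62
tool_pos: [436.7, -59.7, 16.1]
tcp_rot: [[-0.0, 0.07, -0.998], [0.001, -0.998, -0.07], [-1.0, -0.001, 0.0]]
force: [0.3, -0.0, 6.4]
width: 34.7
```

Request:
send_rows(
  gripper=[1, 1, 1, 1],
  xyz=[
    [-0.2, 0, 0],
    [-0.6, 0, 0],
    [-0.95, 0, 0],
    [-0.95, 0, 0],
  ],
  twist=[
    [0, 0, 0],
    [0, 0, 0],
    [0, 0, 0],
    [0, 0, 0],
  ],
)

```text
time: 6.95
tool_pos: [442.0, -60.8, 118.2]
tcp_rot: [[0.012, 0.07, -0.997], [-0.001, -0.998, -0.07], [-1.0, 0.002, -0.012]]
force: [1.4, -0.4, 0.7]
width: 34.5
```

```bash
python3 plan.py 674.2 -317.7 110 -83.4
```

```text
t 6.95 pos [442.  -60.8 118.2] yaw -86.0 F [ 1.4 -0.4  0.7] w 34.5 j [-11.  -4. 127.   0.  57.  75.]
shift [ 0.115  2.725 -2.134] twist [-0.029 -0.008 -0.002]  n 2.725038632392722
```

Request:
send_rows(
  gripper=[1, 1, 1],
  xyz=[
    [0, 0.95, -0.75],
    [0, 0.95, -0.75],
    [0, 0.95, -0.75],
  ],
  twist=[
    [-0.029, 0, 0],
    [-0.029, 0, 0],
    [-0.029, 0, 0],
  ],
)

```text
time: 7.2
tool_pos: [523.5, -150.4, 119.6]
tcp_rot: [[0.013, 0.117, -0.993], [-0.002, -0.993, -0.117], [-1.0, 0.003, -0.013]]
force: [1.5, 1.2, -0.5]
width: 35.1
```

Request:
send_rows(
  gripper=[1, 1, 1],
  xyz=[
    [0, 0.95, -0.75],
    [0, 0.95, -0.75],
    [0, 0.95, -0.75],
  ],
  twist=[
    [0, 0, 0],
    [0, 0, 0],
    [0, 0, 0],
  ],
)

```text
time: 7.45
tool_pos: [610.3, -237.6, 120.3]
tcp_rot: [[0.013, 0.117, -0.993], [-0.002, -0.993, -0.117], [-1.0, 0.003, -0.013]]
force: [0.2, 0.8, -0.4]
width: 34.7
```

```bash
python3 plan.py 674.2 -317.7 110 -83.4
```

```text
t 7.45 pos [ 610.3 -237.6  120.3] yaw -83.3 F [ 0.2  0.8 -0.4] w 34.7 j [-24.  18. 102.   0.  60.  60.]
shift [ 0.113  0.87  -0.54 ] twist [ 0.001 -0.008 -0.002]  n 1
```

Request:
send_rows(
  gripper=[1, 1, 1, 1, 1],
  xyz=[
    [0.1, 0.43, -0.27],
    [0.1, 0.87, -0.54],
    [0.1, 0.87, -0.54],
    [0.1, 0.87, -0.54],
    [0.1, 0.87, -0.54],
  ],
  twist=[
    [0, -0.008, -0.002],
    [0, -0.008, -0.002],
    [0, -0.008, -0.002],
    [0, -0.008, -0.002],
    [0, -0.008, -0.002],
  ],
)

```text
time: 7.87
tool_pos: [674.1, -318.5, 109.8]
tcp_rot: [[-0.001, 0.115, -0.993], [0.001, -0.993, -0.115], [-1.0, -0.001, 0.001]]
force: [-0.5, 0.9, -1.2]
width: 34.9
```

```bash
python3 plan.py 674.2 -317.7 24 -83.4
```

```text
t 7.87 pos [ 674.1 -318.5  109.8] yaw -83.4 F [-0.5  0.9 -1.2] w 34.9 j [-27.  28.  89.   0.  63.  56.]
shift [ 0.858 -0.007 -0.003] twist [0.    0.001 0.001]  n 1
```

Request:
send_rows(
  gripper=[1, 1, 1, 1, 1, 1],
  xyz=[
    [0.3, 0, 0],
    [0.55, 0, 0],
    [0.75, 0, 0],
    [0.85, 0, 0],
    [0.85, 0, 0],
    [0.85, 0, 0],
  ],
  twist=[
    [0, 0, 0],
    [0, 0, 0],
    [0, 0, 0],
    [0, 0, 0],
    [0, 0, 0],
    [0, 0, 0],
  ],
)

```text
time: 8.37
tool_pos: [673.3, -317.1, 24.9]
tcp_rot: [[-0.002, 0.116, -0.993], [0.001, -0.993, -0.116], [-1.0, -0.002, 0.002]]
force: [1.5, 0.2, -0.6]
width: 34.8
```

Request:
send_rows(
  gripper=[0.4, 0.4, 0.4, 0.4, 0.4, 0.4, 0.4, 0.4],
  xyz=[
    [0, 0, 0],
    [0, 0, 0],
    [0, 0, 0],
    [0, 0, 0],
    [-0.2, 0, 0],
    [-0.5, 0, 0],
    [-0.9, 0, 0],
    [-0.9, 0, 0],
  ],
  twist=[
    [0, 0, 0],
    [0, 0, 0],
    [0, 0, 0],
    [0, 0, 0],
    [0, 0, 0],
    [0, 0, 0],
    [0, 0, 0],
    [0, 0, 0],
  ],
)

```text
time: 9.03
tool_pos: [678.6, -319.9, 125.1]
tcp_rot: [[0.011, 0.116, -0.993], [-0.005, -0.993, -0.116], [-1.0, 0.006, -0.011]]
force: [2.0, -0.5, 2.6]
width: 50.8
```

```bash
python3 plan.py 425.8 41.8 110 -90
```

```text
t 9.03 pos [ 678.6 -319.9  125.1] yaw -83.3 F [ 2.  -0.5  2.6] w 50.8 j [-27.  27.  88.   0.  64.  56.]
shift [ 0.104 -3.887  2.091] twist [ 0.074 -0.007 -0.004]  n 3.887055990202675
```

Request:
send_rows(
  gripper=[0, 0, 0],
  xyz=[
    [0, -1, 0.6],
    [0, -1, 0.6],
    [0, -1, 0.6],
  ],
  twist=[
    [0.074, 0, 0],
    [0.074, 0, 0],
    [0.074, 0, 0],
  ],
)

```text
time: 9.28
tool_pos: [605.5, -225.7, 123.6]
tcp_rot: [[0.01, -0.001, -1.0], [-0.004, -1.0, 0.001], [-1.0, 0.004, -0.01]]
force: [-0.4, 0.6, 0.7]
width: 84.6
```

Request:
send_rows(
  gripper=[0, 0, 0],
  xyz=[
    [0, -1, 0.5],
    [0, -1, 0.5],
    [0, -1, 0.5],
  ],
  twist=[
    [0, 0, 0],
    [0, 0, 0],
    [0, 0, 0],
  ],
)

```text
time: 9.53
tool_pos: [553.8, -123.5, 122.8]
tcp_rot: [[0.01, -0.001, -1.0], [-0.003, -1.0, 0.001], [-1.0, 0.003, -0.01]]
force: [-0.6, -0.0, -0.6]
width: 85.5
```

Request:
send_rows(
  gripper=[0, 0, 0],
  xyz=[
    [0, -1, 0.5],
    [0, -1, 0.5],
    [0, -1, 0.5],
  ],
  twist=[
    [0, 0, 0],
    [0, 0, 0],
    [0, 0, 0],
  ],
)

```text
time: 9.78
tool_pos: [502.2, -21.3, 122.1]
tcp_rot: [[0.01, -0.001, -1.0], [-0.003, -1.0, 0.001], [-1.0, 0.003, -0.01]]
force: [0.5, 0.4, -0.3]
width: 85.5
```

```bash
python3 plan.py 425.8 41.8 90 -90
python3 - <<'E'
from h import *
im,d=eyes.grab_frame("top"); cv2.imwrite("pics/a3.png",cv2.resize(im[115:285,75:435],None,fx=2.2,fy=2.2))
for c in blobs(mask(im,(15,120,120),(32,255,255))):print(c.reshape(-1,2).mean(0).round(),rect("top",c,24), cv2.contourArea(c))
im,d=eyes.grab_frame("scene")
for c in blobs(mask(im,(15,120,120),(32,255,255))):print(c.reshape(-1,2).mean(0).round(),rect("scene",c,24), cv2.contourArea(c))
E
```

```text
t 9.78 pos [502.2 -21.3 122.1] yaw -90.0 F [ 0.5  0.4 -0.3] w 85.5 j [ -5.   2. 120.  -0.  57.  85.]
shift [ 0.312 -0.631  0.768] twist [-0.001 -0.006 -0.002]  n 1
[185. 251.] [4.053e+02 1.496e+02 6.380e+01 3.970e+01 2.000e-01] 240.5
[221. 244.] [426.3  38.8  65.   32.5  -6.1] 194.5
[338. 189.] [ 591.7 -325.9   57.8   35.2    5.9] 179.5
[181. 180.] [626.5 164.1  82.9  14.4   3.8] 95.0
[334. 164.] [ 671.  -316.9   60.    35.4    6.6] 181.0
[205. 262.] [ 671.7 -318.1   64.4   34.7    5.2] 149.0
[190. 247.] [ 590.9 -327.2   67.    33.4    7.9] 145.5
[246. 169.] [433.3  41.4  54.5  41.4  -5.5] 67.5
[298. 166.] [551.1 219.3  89.1  18.4   3.9] 57.0
[264. 152.] [412.4 159.7  73.   37.2 -28.3] 66.0
[472.  19.] [ 448.6 1958.9  802.9  654.6   62.7] 2659.0
```

View pics/a3.png

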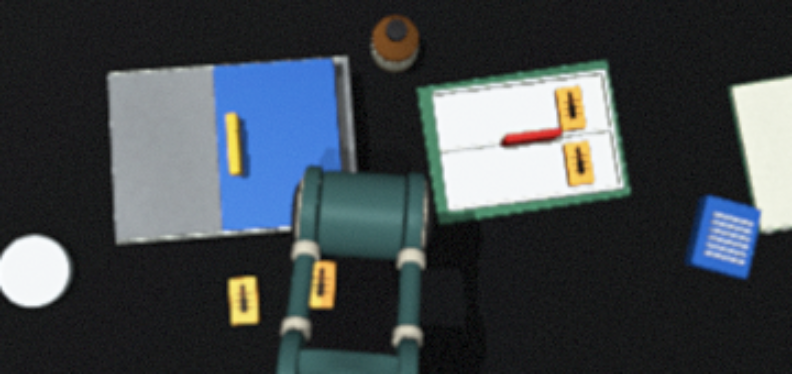

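Request:
send_rows(
  gripper=[0, 0, 0, 0, 0],
  xyz=[
    [0, -0.3, 0.4],
    [0.2, -0.63, 0.77],
    [0.3, -0.63, 0.77],
    [0.3, -0.63, 0.77],
    [0.3, -0.63, 0.77],
  ],
  twist=[
    [0.02, -0.006, -0.002],
    [0.02, -0.006, -0.002],
    [0.02, -0.006, -0.002],
    [0.02, -0.006, -0.002],
    [0.02, -0.006, -0.002],
  ],
)

```text
time: 10.3
tool_pos: [423.3, 42.7, 90.3]
tcp_rot: [[-0.002, -0.027, -1.0], [0.001, -1.0, 0.027], [-1.0, -0.001, 0.002]]
force: [-0.0, 0.2, -0.0]
width: 85.3
```

```bash
python3 plan.py 425.8 41.8 17 -92
```

```text
t 10.3 pos [423.3  42.7  90.3] yaw -91.5 F [-0.   0.2 -0. ] w 85.3 j [  2.  -3. 130.   0.  54.  94.]
shift [ 0.733  0.009 -0.027] twist [0.005 0.001 0.001]  n 1
```

Request:
send_rows(
  gripper=[0, 0, 0, 0, 0, 1, 1, 1, 1, 1, 1],
  xyz=[
    [0.25, 0.01, -0.03],
    [0.5, 0.01, -0.03],
    [0.7, 0.01, -0.03],
    [0.74, 0.01, -0.03],
    [0.74, 0.01, -0.03],
    [0.74, 0.01, -0.03],
    [0.74, 0.01, -0.03],
    [0.74, 0.01, -0.03],
    [0.74, 0.01, -0.03],
    [0.74, 0.01, -0.03],
    [0.74, 0.01, -0.03],
  ],
  twist=[
    [0, 0, 0],
    [0, 0, 0],
    [0, 0, 0],
    [0, 0, 0],
    [0, 0, 0],
    [0, 0, 0],
    [0, 0, 0],
    [0, 0, 0],
    [0, 0, 0],
    [0, 0, 0],
    [0, 0, 0],
  ],
)

```text
time: 11.22
tool_pos: [427.5, 41.7, 17.7]
tcp_rot: [[0.001, -0.027, -1.0], [0.001, -1.0, 0.027], [-1.0, -0.001, -0.001]]
force: [-0.8, -1.3, 6.3]
width: 34.3
```

Request:
send_rows(
  gripper=[1, 1, 1, 1],
  xyz=[
    [-0.2, 0, 0],
    [-0.6, 0, 0],
    [-1, 0, 0],
    [-1, 0, 0],
  ],
  twist=[
    [0, 0, 0],
    [0, 0, 0],
    [0, 0, 0],
    [0, 0, 0],
  ],
)

```text
time: 11.55
tool_pos: [433.3, 41.9, 125.5]
tcp_rot: [[0.015, -0.026, -1.0], [0.001, -1.0, 0.026], [-1.0, -0.002, -0.015]]
force: [3.0, 0.9, 0.9]
width: 34.3
```

```bash
python3 plan.py 578.2 -218.1 110 -83.4
```

```text
t 11.55 pos [433.3  41.9 125.5] yaw -91.5 F [3.  0.9 0.9] w 34.3 j [  2.  -6. 127.   0.  57.  94.]
shift [ 0.173  2.562 -1.515] twist [-0.09 -0.01  0.  ]  n 2.5616041598222523
```

Request:
send_rows(
  gripper=[1, 1, 1],
  xyz=[
    [0, 0.95, -0.4],
    [0, 0.95, -0.4],
    [0, 0.95, -0.4],
  ],
  twist=[
    [-0.09, 0, 0],
    [-0.09, 0, 0],
    [-0.09, 0, 0],
  ],
)

```text
time: 11.8
tool_pos: [472.1, -55.9, 127.1]
tcp_rot: [[0.018, 0.118, -0.993], [0.0, -0.993, -0.118], [-1.0, 0.002, -0.018]]
force: [0.5, 1.0, -0.1]
width: 34.5
```

Request:
send_rows(
  gripper=[1, 1, 1],
  xyz=[
    [0, 0.95, -0.6],
    [0, 0.95, -0.6],
    [0, 0.95, -0.6],
  ],
  twist=[
    [0, 0, 0],
    [0, 0, 0],
    [0, 0, 0],
  ],
)

```text
time: 12.05
tool_pos: [544.7, -145.7, 128.8]
tcp_rot: [[0.02, 0.117, -0.993], [-0.001, -0.993, -0.117], [-1.0, 0.003, -0.02]]
force: [-0.0, 0.3, 0.1]
width: 34.6
```

```bash
python3 plan.py 578.2 -218.1 110 -83.4
```

```text
t 12.05 pos [ 544.7 -145.7  128.8] yaw -83.3 F [-0.   0.3  0.1] w 34.6 j [-18.   8. 113.   0.  58.  65.]
shift [ 0.195  0.758 -0.244] twist [ 0.002 -0.013 -0.002]  n 1
```

Request:
send_rows(
  gripper=[1, 1, 1, 1, 1],
  xyz=[
    [0.1, 0.38, -0.12],
    [0.19, 0.76, -0.24],
    [0.19, 0.76, -0.24],
    [0.19, 0.76, -0.24],
    [0.19, 0.76, -0.24],
  ],
  twist=[
    [0, -0.013, -0.002],
    [0, -0.013, -0.002],
    [0, -0.013, -0.002],
    [0, -0.013, -0.002],
    [0, -0.013, -0.002],
  ],
)

```text
time: 12.47
tool_pos: [577.0, -218.0, 109.8]
tcp_rot: [[-0.002, 0.117, -0.993], [0.001, -0.993, -0.117], [-1.0, -0.001, 0.002]]
force: [-0.1, -0.7, -0.2]
width: 34.9
```

```bash
python3 plan.py 578.2 -218.1 26 -83.4
```

```text
t 12.47 pos [ 577.  -218.   109.8] yaw -83.3 F [-0.1 -0.7 -0.2] w 34.9 j [-23.  15. 106.   0.  58.  60.]
shift [ 0.838  0.004 -0.013] twist [0.001 0.001 0.001]  n 1
```

Request:
send_rows(
  gripper=[1, 1, 1, 1, 1, 1],
  xyz=[
    [0.3, 0, -0.01],
    [0.55, 0, -0.01],
    [0.75, 0, -0.01],
    [0.84, 0, -0.01],
    [0.84, 0, -0.01],
    [0.84, 0, -0.01],
  ],
  twist=[
    [0, 0, 0],
    [0, 0, 0],
    [0, 0, 0],
    [0, 0, 0],
    [0, 0, 0],
    [0, 0, 0],
  ],
)

```text
time: 12.97
tool_pos: [577.6, -216.4, 26.3]
tcp_rot: [[-0.002, 0.118, -0.993], [0.001, -0.993, -0.118], [-1.0, -0.001, 0.002]]
force: [-0.3, 0.8, -0.4]
width: 34.7
```

Request:
send_rows(
  gripper=[0.4, 0.4, 0.4, 0.4, 0.4, 0.4, 0.4, 0.4],
  xyz=[
    [0, 0, 0],
    [0, 0, 0],
    [0, 0, 0],
    [0, 0, 0],
    [-0.2, 0, 0],
    [-0.5, 0, 0],
    [-0.9, 0, 0],
    [-0.9, 0, 0],
  ],
  twist=[
    [0, 0, 0],
    [0, 0, 0],
    [0, 0, 0],
    [0, 0, 0],
    [0, 0, 0],
    [0, 0, 0],
    [0, 0, 0],
    [0, 0, 0],
  ],
)

```text
time: 13.63
tool_pos: [583.0, -218.8, 125.0]
tcp_rot: [[0.011, 0.118, -0.993], [-0.004, -0.993, -0.118], [-1.0, 0.006, -0.01]]
force: [1.9, -0.5, 1.7]
width: 51.2
```

```bash
python3 plan.py 406 149.8 110 -86
```

```text
t 13.63 pos [ 583.  -218.8  125. ] yaw -83.2 F [ 1.9 -0.5  1.7] w 51.2 j [-23.  15. 106.   0.  59.  60.]
shift [ 0.115 -3.87   1.325] twist [ 0.031 -0.007 -0.003]  n 3.8696687508529255
```

Request:
send_rows(
  gripper=[0, 0, 0],
  xyz=[
    [0, -0.97, 0.55],
    [0, -0.97, 0.55],
    [0, -0.97, 0.55],
  ],
  twist=[
    [0.03, 0, 0],
    [0.03, 0, 0],
    [0.03, 0, 0],
  ],
)

```text
time: 13.88
tool_pos: [514.6, -126.9, 123.7]
tcp_rot: [[0.009, 0.07, -0.997], [-0.003, -0.998, -0.07], [-1.0, 0.004, -0.009]]
force: [-0.3, 0.5, -0.3]
width: 84.3
```

Request:
send_rows(
  gripper=[0, 0, 0],
  xyz=[
    [0, -0.97, 0.55],
    [0, -0.97, 0.55],
    [0, -0.97, 0.55],
  ],
  twist=[
    [0, 0, 0],
    [0, 0, 0],
    [0, 0, 0],
  ],
)

```text
time: 14.13
tool_pos: [451.0, -32.3, 122.8]
tcp_rot: [[0.009, 0.07, -0.998], [-0.002, -0.998, -0.07], [-1.0, 0.003, -0.009]]
force: [0.3, -0.2, 0.7]
width: 85.4
```

Request:
send_rows(
  gripper=[0, 0, 0],
  xyz=[
    [0, -0.97, 0.2],
    [0, -0.97, 0.2],
    [0, -0.97, 0.2],
  ],
  twist=[
    [0, 0, 0],
    [0, 0, 0],
    [0, 0, 0],
  ],
)

```text
time: 14.38
tool_pos: [422.6, 66.1, 122.5]
tcp_rot: [[0.009, 0.071, -0.997], [-0.001, -0.997, -0.071], [-1.0, 0.001, -0.009]]
force: [-0.6, -0.7, 0.1]
width: 85.3
```

```bash
python3 plan.py 406 149.8 90 -86
python3 - <<'E'
from h import *
im,d=eyes.grab_frame("top"); cv2.imwrite("pics/a4.png",cv2.resize(im[115:285,75:435],None,fx=2.2,fy=2.2))
for c in blobs(mask(im,(15,120,120),(32,255,255))):print(c.reshape(-1,2).mean(0).round(),rect("top",c,24), cv2.contourArea(c))
E
```

```text
t 14.38 pos [422.6  66.1 122.5] yaw -85.9 F [-0.6 -0.7  0.1] w 85.3 j [  6.  -6. 128.  -0.  57.  92.]
shift [ 0.323 -0.847  0.109] twist [ 0.001 -0.006 -0.001]  n 1
[303. 194.] [ 575.8 -217.1   58.3   33.6    7.8] 171.5
[338. 189.] [ 591.9 -325.9   58.1   35.2    5.9] 180.5
[181. 180.] [626.5 164.1  82.9  14.4   3.8] 94.0
[334. 164.] [ 671.3 -316.8   59.7   35.     6. ] 180.0
```

View pics/a4.png

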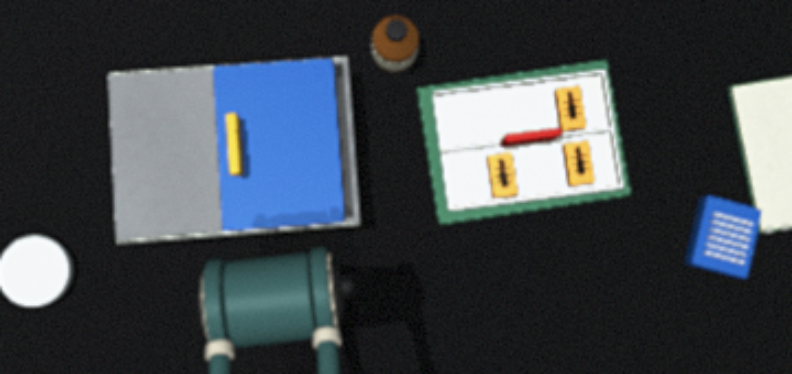

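Request:
send_rows(
  gripper=[0, 0, 0, 0, 0],
  xyz=[
    [0.1, -0.42, 0.05],
    [0.2, -0.85, 0.11],
    [0.3, -0.85, 0.11],
    [0.3, -0.85, 0.11],
    [0.3, -0.85, 0.11],
  ],
  twist=[
    [0, -0.006, -0.001],
    [0, -0.006, -0.001],
    [0, -0.006, -0.001],
    [0, -0.006, -0.001],
    [0, -0.006, -0.001],
  ],
)

```text
time: 14.85
tool_pos: [405.0, 151.1, 91.9]
tcp_rot: [[-0.002, 0.074, -0.997], [0.0, -0.997, -0.074], [-1.0, -0.0, 0.002]]
force: [0.8, -0.2, 0.1]
width: 85.2
```

```bash
python3 plan.py 406 149.8 17 -86
python3 - <<'E'
from h import *
im,d=eyes.grab_frame("scene"); cv2.imwrite("pics/s4.png",cv2.resize(im[100:300,90:360],None,fx=2.9,fy=2.9))
for c in blobs(mask(im,(15,120,120),(32,255,255))):print(c.reshape(-1,2).mean(0).round(),rect("scene",c,24), cv2.contourArea(c))
E
```

```text
t 14.85 pos [405.  151.1  91.9] yaw -85.8 F [ 0.8 -0.2  0.1] w 85.2 j [ 17.  -3. 129.   0.  54. 103.]
shift [ 0.749  0.014 -0.01 ] twist [0.003 0.001 0.   ]  n 1
[205. 262.] [ 671.4 -318.3   65.1   34.6    5. ] 150.0
[190. 247.] [ 590.9 -327.2   67.    33.4    7.9] 145.5
[213. 226.] [ 573.8 -218.3   61.    35.3    6. ] 103.5
[298. 167.] [553.  219.3  85.4  18.6   3.2] 57.5
[266. 155.] [427.4 151.9  42.   26.8 -83.7] 36.5
[259. 149.] [386.2 148.7  39.   21.4 -38.3] 19.0
[472.  20.] [ 448.6 1958.9  802.9  654.6   62.7] 2668.0
```

View pics/s4.png

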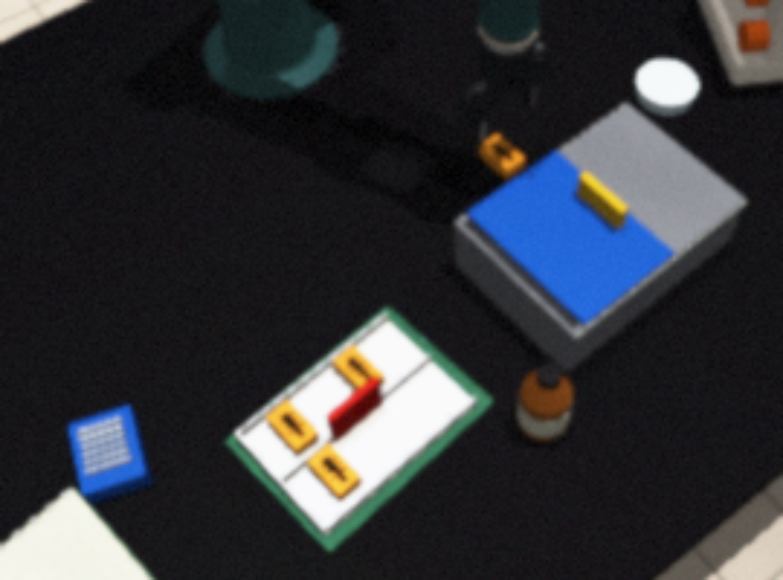

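The fourth block is still in place (crop pixel 500,155), three blocks lie on the tray.

Request:
send_rows(
  gripper=[0, 0, 0, 0, 0, 1, 1, 1, 1, 1, 1],
  xyz=[
    [0.25, 0.01, -0.01],
    [0.5, 0.01, -0.01],
    [0.7, 0.01, -0.01],
    [0.75, 0.01, -0.01],
    [0.75, 0.01, -0.01],
    [0.75, 0.01, -0.01],
    [0.75, 0.01, -0.01],
    [0.75, 0.01, -0.01],
    [0.75, 0.01, -0.01],
    [0.75, 0.01, -0.01],
    [0.75, 0.01, -0.01],
  ],
  twist=[
    [0, 0, 0],
    [0, 0, 0],
    [0, 0, 0],
    [0, 0, 0],
    [0, 0, 0],
    [0, 0, 0],
    [0, 0, 0],
    [0, 0, 0],
    [0, 0, 0],
    [0, 0, 0],
    [0, 0, 0],
  ],
)

```text
time: 15.82
tool_pos: [408.2, 150.2, 18.9]
tcp_rot: [[0.002, 0.073, -0.997], [0.001, -0.997, -0.073], [-1.0, -0.001, -0.002]]
force: [-1.3, -0.0, 6.2]
width: 35.0
```

Request:
send_rows(
  gripper=[1, 1, 1, 1],
  xyz=[
    [-0.2, 0, 0],
    [-0.6, 0, 0],
    [-1, 0, 0],
    [-1, 0, 0],
  ],
  twist=[
    [0, 0, 0],
    [0, 0, 0],
    [0, 0, 0],
    [0, 0, 0],
  ],
)

```text
time: 16.15
tool_pos: [413.6, 152.0, 126.9]
tcp_rot: [[0.016, 0.073, -0.997], [0.005, -0.997, -0.073], [-1.0, -0.004, -0.016]]
force: [2.5, 0.6, 0.7]
width: 34.5
```

```bash
python3 plan.py 661.6 -208.5 110 -83.4
```

```text
t 16.15 pos [413.6 152.  126.9] yaw -85.8 F [2.5 0.6 0.7] w 34.5 j [ 17.  -5. 127.   0.  57. 103.]
shift [ 0.189  3.778 -2.207] twist [-0.027 -0.01   0.002]  n 3.7775724969864326
```

Request:
send_rows(
  gripper=[1, 1, 1],
  xyz=[
    [-0.1, 1, -0.1],
    [-0.1, 1, -0.1],
    [-0.1, 1, -0.1],
  ],
  twist=[
    [-0.027, 0, 0],
    [-0.027, 0, 0],
    [-0.027, 0, 0],
  ],
)

```text
time: 16.4
tool_pos: [432.0, 50.7, 138.3]
tcp_rot: [[0.02, 0.117, -0.993], [0.004, -0.993, -0.117], [-1.0, -0.002, -0.02]]
force: [0.8, 0.6, -0.4]
width: 34.8
```

Request:
send_rows(
  gripper=[1, 1, 1],
  xyz=[
    [-0.1, 1, -0.3],
    [-0.1, 1, -0.3],
    [-0.1, 1, -0.3],
  ],
  twist=[
    [0, 0, 0],
    [0, 0, 0],
    [0, 0, 0],
  ],
)

```text
time: 16.65
tool_pos: [474.9, -48.1, 149.8]
tcp_rot: [[0.023, 0.116, -0.993], [0.002, -0.993, -0.116], [-1.0, 0.0, -0.023]]
force: [0.5, -0.0, -0.3]
width: 34.6
```

Request:
send_rows(
  gripper=[1, 1, 1, 1],
  xyz=[
    [0, 1, -0.9],
    [0, 1, -0.9],
    [0, 1, -0.9],
    [0, 1, -0.9],
  ],
  twist=[
    [0, 0, 0],
    [0, 0, 0],
    [0, 0, 0],
    [0, 0, 0],
  ],
)

```text
time: 16.98
tool_pos: [580.2, -141.1, 152.7]
tcp_rot: [[0.027, 0.114, -0.993], [-0.0, -0.993, -0.114], [-1.0, 0.003, -0.027]]
force: [1.1, 0.1, 0.6]
width: 34.9
```

```bash
python3 plan.py 661.6 -208.5 110 -83.4
```

```text
t 16.98 pos [ 580.2 -141.1  152.7] yaw -83.4 F [1.1 0.1 0.6] w 34.9 j [-16.  10. 108.   0.  61.  67.]
shift [ 0.449  0.762 -0.72 ] twist [-0.    -0.017 -0.002]  n 1
```

Request:
send_rows(
  gripper=[1, 1, 1, 1, 1, 1],
  xyz=[
    [0.1, 0.38, -0.36],
    [0.3, 0.76, -0.72],
    [0.45, 0.76, -0.72],
    [0.45, 0.76, -0.72],
    [0.45, 0.76, -0.72],
    [0.45, 0.76, -0.72],
  ],
  twist=[
    [0, -0.017, -0.002],
    [0, -0.017, -0.002],
    [0, -0.017, -0.002],
    [0, -0.017, -0.002],
    [0, -0.017, -0.002],
    [0, -0.017, -0.002],
  ],
)

```text
time: 17.48
tool_pos: [660.7, -207.6, 108.9]
tcp_rot: [[-0.002, 0.114, -0.993], [0.001, -0.993, -0.114], [-1.0, -0.001, 0.002]]
force: [0.1, 0.1, -0.1]
width: 34.6
```

```bash
python3 plan.py 661.6 -208.5 27 -83.4
```

```text
t 17.48 pos [ 660.7 -207.6  108.9] yaw -83.4 F [ 0.1  0.1 -0.1] w 34.6 j [-20.  23.  96.   0.  61.  64.]
shift [ 0.819  0.011 -0.009] twist [-0.     0.001  0.001]  n 1
```

Request:
send_rows(
  gripper=[1, 1, 1, 1, 1, 1],
  xyz=[
    [0.3, 0, -0.01],
    [0.55, 0, -0.01],
    [0.75, 0, -0.01],
    [0.82, 0, -0.01],
    [0.82, 0, -0.01],
    [0.82, 0, -0.01],
  ],
  twist=[
    [0, 0, 0],
    [0, 0, 0],
    [0, 0, 0],
    [0, 0, 0],
    [0, 0, 0],
    [0, 0, 0],
  ],
)

```text
time: 17.98
tool_pos: [662.1, -207.1, 29.1]
tcp_rot: [[0.0, 0.115, -0.993], [0.0, -0.993, -0.115], [-1.0, -0.0, -0.0]]
force: [0.7, -1.3, -0.1]
width: 34.5
```

Request:
send_rows(
  gripper=[0.4, 0.4, 0.4, 0.4, 0.4, 0.4, 0.4, 0.4],
  xyz=[
    [0, 0, 0],
    [0, 0, 0],
    [0, 0, 0],
    [0, 0, 0],
    [-0.2, 0, 0],
    [-0.5, 0, 0],
    [-1, 0, 0],
    [-1, 0, 0],
  ],
  twist=[
    [0, 0, 0],
    [0, 0, 0],
    [0, 0, 0],
    [0, 0, 0],
    [0, 0, 0],
    [0, 0, 0],
    [0, 0, 0],
    [0, 0, 0],
  ],
)

```text
time: 18.65
tool_pos: [666.1, -208.6, 137.1]
tcp_rot: [[0.011, 0.115, -0.993], [-0.004, -0.993, -0.115], [-1.0, 0.005, -0.01]]
force: [1.6, 0.2, 1.4]
width: 51.5
```

Request:
send_rows(
  gripper=[0, 0, 0],
  xyz=[
    [-0.8, -0.6, 0.9],
    [-0.8, -0.6, 0.9],
    [-0.8, -0.6, 0.9],
  ],
  twist=[
    [0, 0, 0],
    [0, 0, 0],
    [0, 0, 0],
  ],
)

```text
time: 18.9
tool_pos: [575.4, -162.6, 209.0]
tcp_rot: [[0.009, 0.115, -0.993], [-0.003, -0.993, -0.115], [-1.0, 0.004, -0.009]]
force: [0.1, 0.1, 1.8]
width: 84.3
```

```bash
python3 plan.py 618 150 220 -86.6
python3 - <<'E'
from h import *
for n in("top","scene"):
    im,d=eyes.grab_frame(n); cv2.imwrite(f"pics/b_{n}.png",im); np.save(f"pics/b_{n}.npy",d)
    for c in blobs(mask(im,(15,120,120),(32,255,255))):print(n,c.reshape(-1,2).mean(0).round(),rect(n,c,24), rect(n,c,146.5),cv2.contourArea(c))
    # box body: pixels w/ depth height ~100-110
    ys,xs=np.mgrid[0:384,0:512]; px=np.c_[xs.ravel(),ys.ravel()]
    P=depthpts(n,px,d).reshape(384,512,3)
    m=((abs(P[...,2]-104)<9)&(P[...,0]>480)&(P[...,0]<760)&(P[...,1]>-30)&(P[...,1]<380)&(d>0)).astype(np.uint8)*255
    m=cv2.morphologyEx(m,cv2.MORPH_OPEN,np.ones((3,3)))
    for c in blobs(m,100): print(n,"box",rect(n,c,101),cv2.contourArea(c))
    b=mask(im,(100,120,60),(125,255,255))
    for c in blobs(b,100): print(n,"blue",rect(n,c,106.5))
cv2.imwrite("pics/b_tz.png",cv2.resize(cv2.imread("pics/b_top.png")[115:285,75:435],None,fx=2.2,fy=2.2))
E
```

```text
t 18.9 pos [ 575.4 -162.6  209. ] yaw -83.4 F [0.1 0.1 1.8] w 84.3 j [-18.   8. 104.  -0.  67.  65.]
shift [-0.116 -3.056 -0.783] twist [ 0.035 -0.006 -0.002]  n 3.0560238078008735
top [305. 200.] [ 558.3 -219.4   34.    25.2  -79.5] [ 548.3 -202.3   31.    22.9  -79.5] 49.5
top [341. 194.] [ 576.8 -336.3   28.4   19.    -0.8] [ 565.2 -308.6   25.8   17.3   -0.8] 25.0
top [181. 180.] [626.5 164.1  82.9  14.4   3.8] [610.4 146.6  75.4  13.1   3.8] 95.0
top box [611.  154.9 319.4 225.9 -86.6] 7477.0
top blue [ 482.8 -497.9  100.3   86.1  -15.8]
top blue [616.3  92.1 224.  162.9   3.4]
scene [204. 262.] [ 670.2 -317.6   63.2   34.9    6.7] [ 719.1 -334.4   56.6   31.3    6.7] 147.0
scene [190. 246.] [ 590.1 -326.    66.7   36.     7.9] [ 647.4 -341.9   59.7   32.2    7.9] 147.5
scene [228. 242.] [ 658.7 -209.    65.5   34.4    6. ] [ 708.8 -237.1   58.7   30.8    6. ] 145.0
scene [212. 225.] [ 570.9 -217.2   60.6   37.7    6.6] [ 630.2 -244.5   54.3   33.8    6.6] 67.0
scene [298. 167.] [553.  219.3  85.4  18.6   3.2] [614.1 146.6  76.5  16.7   3.2] 57.5
scene [474.  20.] [ 452.2 1966.4  804.8  653.7   62.7] [ 523.8 1711.6  720.9  585.5   62.7] 2680.5
scene box [610.1 157.5 313.5 231.3 -87.1] 3577.5
scene blue [ 529.5 -525.5  109.1   81.6  -16.2]
scene blue [612.3  91.7 228.1 165.5   3.3]
```

View pics/b_tz.png

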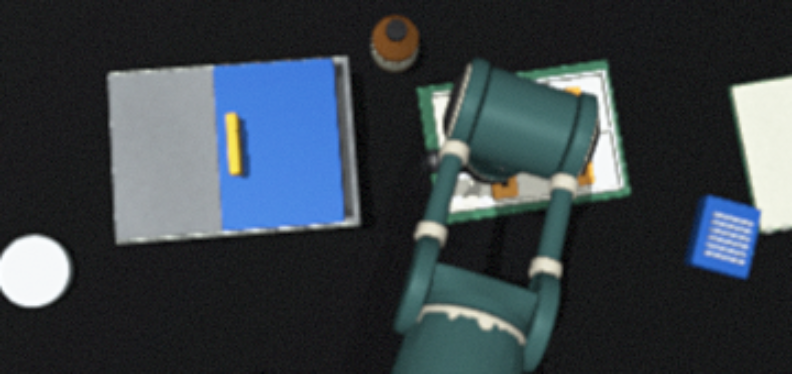

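Request:
send_rows(
  gripper=[0, 0, 0],
  xyz=[
    [0, -1, -0.2],
    [0, -1, -0.2],
    [0, -1, -0.2],
  ],
  twist=[
    [0.035, 0, 0],
    [0.035, 0, 0],
    [0.035, 0, 0],
  ],
)

```text
time: 19.25
tool_pos: [585.1, -57.7, 214.8]
tcp_rot: [[0.019, 0.061, -0.998], [-0.004, -0.998, -0.061], [-1.0, 0.005, -0.019]]
force: [0.6, 0.3, -0.7]
width: 85.6
```

Request:
send_rows(
  gripper=[0, 0, 0],
  xyz=[
    [0, -1, -0.2],
    [0, -1, -0.2],
    [0, -1, -0.2],
  ],
  twist=[
    [0, 0, 0],
    [0, 0, 0],
    [0, 0, 0],
  ],
)

```text
time: 19.5
tool_pos: [599.8, 46.9, 214.6]
tcp_rot: [[0.02, 0.062, -0.998], [-0.002, -0.998, -0.062], [-1.0, 0.003, -0.02]]
force: [0.1, -0.4, 0.1]
width: 85.2
```

```bash
python3 plan.py 611.5 146.6 190 -86.6
python3 - <<'E'
from h import *
im,d=eyes.grab_frame("top"); cv2.imwrite("pics/b2.png",cv2.resize(im[115:285,75:435],None,fx=2.2,fy=2.2))
for c in blobs(mask(im,(15,120,120),(32,255,255))):print(c.reshape(-1,2).mean(0).round(),rect("top",c,30), cv2.contourArea(c))
E
```

```text
t 19.5 pos [599.8  46.9 214.6] yaw -86.5 F [ 0.1 -0.4  0.1] w 85.2 j [  2.   8. 104.  -0.  67.  89.]
shift [ 0.246 -0.988 -0.174] twist [ 0.002 -0.013 -0.002]  n 1
[303. 195.] [ 574.4 -216.4   58.1   33.2    6.6] 172.5
[338. 189.] [ 590.6 -324.8   58.    34.8    6.7] 178.5
[299. 168.] [ 658.4 -206.5   58.7   34.2    4.1] 171.0
[334. 164.] [ 668.8 -315.4   59.7   35.     6.6] 182.5
```

View pics/b2.png

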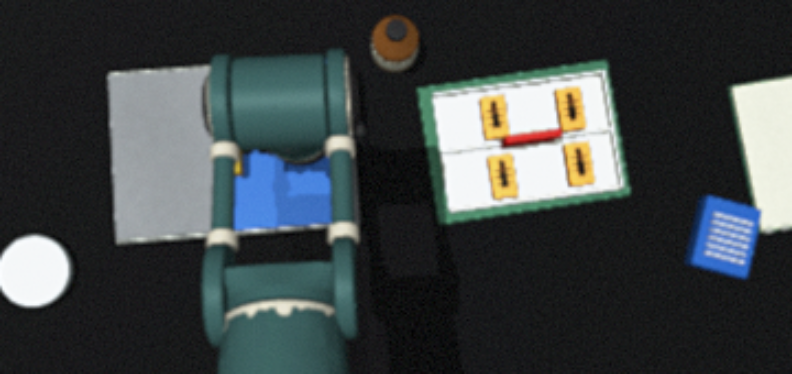

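Request:
send_rows(
  gripper=[0, 0, 0, 0, 0, 0],
  xyz=[
    [0, -0.5, -0.17],
    [0.1, -0.99, -0.17],
    [0.25, -0.99, -0.17],
    [0.25, -0.99, -0.17],
    [0.25, -0.99, -0.17],
    [0.25, -0.99, -0.17],
  ],
  twist=[
    [0, -0.013, -0.002],
    [0, -0.013, -0.002],
    [0, -0.013, -0.002],
    [0, -0.013, -0.002],
    [0, -0.013, -0.002],
    [0, -0.013, -0.002],
  ],
)

```text
time: 20.05
tool_pos: [611.4, 148.6, 189.2]
tcp_rot: [[-0.001, 0.064, -0.998], [0.001, -0.998, -0.064], [-1.0, -0.001, 0.001]]
force: [0.3, 0.1, -0.0]
width: 85.6
```

```bash
python3 plan.py 611.5 146.6 131 -86.6
```

```text
t 20.05 pos [611.4 148.6 189.2] yaw -86.3 F [ 0.3  0.1 -0. ] w 85.6 j [ 11.  12. 101.   0.  67.  98.]
shift [0.582 0.02  0.   ] twist [0.003 0.    0.   ]  n 1
```

Request:
send_rows(
  gripper=[0, 0, 0, 0, 0, 1, 1, 1, 1, 1, 1, 1],
  xyz=[
    [0.2, 0.02, 0],
    [0.4, 0.02, 0],
    [0.58, 0.02, 0],
    [0.58, 0.02, 0],
    [0.58, 0.02, 0],
    [0.58, 0.02, 0],
    [0.58, 0.02, 0],
    [0.58, 0.02, 0],
    [0.58, 0.02, 0],
    [0.58, 0.02, 0],
    [0.58, 0.02, 0],
    [0.58, 0.02, 0],
  ],
  twist=[
    [0, 0, 0],
    [0, 0, 0],
    [0, 0, 0],
    [0, 0, 0],
    [0, 0, 0],
    [0, 0, 0],
    [0, 0, 0],
    [0, 0, 0],
    [0, 0, 0],
    [0, 0, 0],
    [0, 0, 0],
    [0, 0, 0],
  ],
)

```text
time: 21.05
tool_pos: [611.9, 147.1, 132.0]
tcp_rot: [[0.0, 0.064, -0.998], [0.001, -0.998, -0.064], [-1.0, -0.001, -0.0]]
force: [-0.3, 1.5, 4.0]
width: 12.9
```

```bash
python3 plan.py 611.5 146.6 131 -86.6
```

```text
t 21.05 pos [611.9 147.1 132. ] yaw -86.3 F [-0.3  1.5  4. ] w 12.9 j [ 11.  15. 104.   0.  61.  98.]
shift [0.01  0.005 0.004] twist [ 0.003 -0.     0.001]  n 1
```

Request:
send_rows(
  gripper=[1, 1, 1, 1, 1, 1, 1, 1, 1, 1],
  xyz=[
    [0, -0.1, 0],
    [0, -0.2, 0],
    [0, -0.32, 0],
    [0, -0.44, 0],
    [0, -0.56, 0],
    [0, -0.68, 0],
    [0, -0.8, 0],
    [0, -0.9, 0],
    [0, -1, 0],
    [0, -1, 0],
  ],
  twist=[
    [0, 0, 0],
    [0, 0, 0],
    [0, 0, 0],
    [0, 0, 0],
    [0, 0, 0],
    [0, 0, 0],
    [0, 0, 0],
    [0, 0, 0],
    [0, 0, 0],
    [0, 0, 0],
  ],
)

```text
time: 21.88
tool_pos: [605.7, 247.2, 132.0]
tcp_rot: [[0.001, 0.065, -0.998], [0.0, -0.998, -0.065], [-1.0, -0.0, -0.001]]
force: [1.4, -1.1, 1.4]
width: 12.8
```

```bash
python3 plan.py 603.3 281.3 132 -86.6
```

```text
t 21.88 pos [605.7 247.2 132. ] yaw -86.3 F [ 1.4 -1.1  1.4] w 12.8 j [ 20.  18. 101.  -0.  62. 106.]
shift [ 0.    -0.342  0.002] twist [ 0.004 -0.     0.   ]  n 1
```

Request:
send_rows(
  gripper=[1, 1, 1, 1, 1, 1, 1],
  xyz=[
    [0, -0.1, 0],
    [0, -0.2, 0],
    [0, -0.28, 0],
    [0, -0.32, 0],
    [0, -0.35, 0],
    [0, -0.36, 0],
    [0, -0.36, 0],
  ],
  twist=[
    [0, 0, 0],
    [0, 0, 0],
    [0, 0, 0],
    [0, 0, 0],
    [0, 0, 0],
    [0, 0, 0],
    [0, 0, 0],
  ],
)

```text
time: 22.47
tool_pos: [603.7, 280.1, 132.0]
tcp_rot: [[0.001, 0.065, -0.998], [-0.005, -0.998, -0.065], [-1.0, 0.005, -0.0]]
force: [0.4, -10.2, 2.2]
width: 13.2
```

```bash
python3 plan.py 603.3 281.3 132 -86.6
python3 - <<'E'
from h import *
im,d=eyes.grab_frame("scene"); cv2.imwrite("pics/c1.png",cv2.resize(im[60:300,90:390],None,fx=2.4,fy=2.4))
E
```

```text
t 22.47 pos [603.7 280.1 132. ] yaw -86.3 F [  0.4 -10.2   2.2] w 13.2 j [ 23.  19.  99.  -0.  62. 109.]
shift [ 0.    -0.013  0.003] twist [ 0.004 -0.    -0.003]  n 1
```

View pics/c1.png

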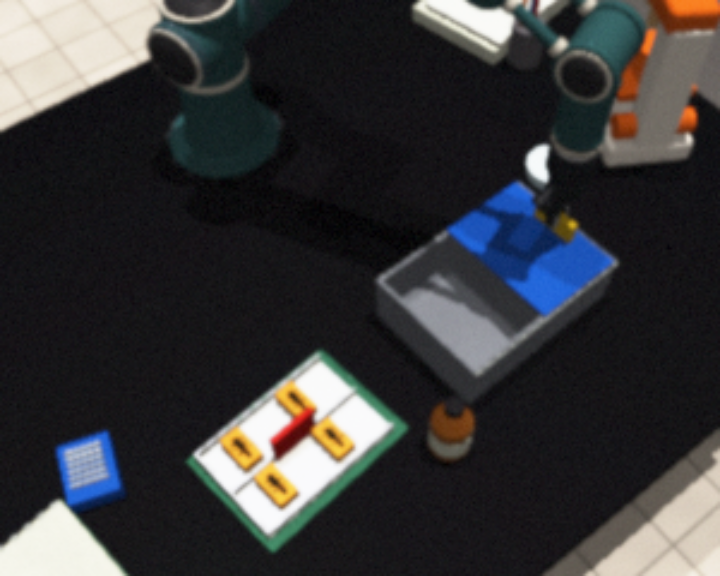

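Request:
send_rows(
  gripper=[0.5, 0.5, 0.5, 0.5, 0.5, 0.5, 0.5, 0.5],
  xyz=[
    [0, 0, 0],
    [0, 0, 0],
    [0, 0, 0],
    [0, 0, 0],
    [-0.2, 0, 0],
    [-0.5, 0, 0],
    [-0.8, 0, 0],
    [-0.8, 0, 0],
  ],
  twist=[
    [0, 0, 0],
    [0, 0, 0],
    [0, 0, 0],
    [0, 0, 0],
    [0, 0, 0],
    [0, 0, 0],
    [0, 0, 0],
    [0, 0, 0],
  ],
)

```text
time: 23.18
tool_pos: [607.2, 282.6, 220.0]
tcp_rot: [[0.012, 0.065, -0.998], [0.0, -0.998, -0.065], [-1.0, 0.0, -0.012]]
force: [1.6, 0.2, 1.0]
width: 42.7
```

```bash
python3 plan.py 624.5 -253 140 6.6
python3 - <<'E'
from h import *
for n in ("top","scene"):
    im,d=eyes.grab_frame(n); cv2.imwrite(f"pics/c2_{n}.png",im);np.save(f"pics/c2_{n}.npy",d)
    for lo,hi in(((0,150,70),(7,255,255)),((173,150,70),(180,255,255))):
        for c in blobs(mask(im,lo,hi)): print(n,"red",c.reshape(-1,2).mean(0).round(),rect(n,c,75))
    for c in blobs(mask(im,(100,120,60),(125,255,255)),100): print(n,"blue",rect(n,c,106.5))
    for c in blobs(mask(im,(8,120,40),(14,255,200))): print(n,"brown",c.reshape(-1,2).mean(0).round(),rect(n,c,115))
    # tray white + pad green
    for c in blobs(mask(im,(0,0,150),(180,60,255)),300): print(n,"white",rect(n,c,25))
E
```

```text
t 23.18 pos [607.2 282.6 220. ] yaw -86.3 F [1.6 0.2 1. ] w 42.7 j [ 23.  15.  94.  -0.  70. 109.]
shift [0.799 5.355 0.187] twist [-1.032 -0.006 -0.006]  n 5.3554356050810945
top red [316. 177.] [ 622.1 -252.5   78.4   12.1  -82.6]
top blue [ 482.9 -497.8  100.2   86.3  -16.2]
top blue [607.8 223.4 224.6 165.1   3.4]
top brown [ 11. 343.] [172.9 607.4  32.4   7.2 -62.5]
top brown [ 16. 245.] [442.  621.7 207.4  95.1 -36.7]
top brown [256. 131.] [754.7 -65.9  62.2  60.3  89.4]
top brown [ 28. 115.] [812.8 593.8 124.9  44.4  24.4]
top white [ 90.9 620.  119.  114.2 -86.2]
top white [408.5 603.9 216.8  43.6 -38.2]
top white [610.1  57.4 210.  124.5   3.8]
top white [ 625.7 -254.1  255.8  176.9  -83. ]
top white [ 616.4 -712.5  299.8  213.3  -81.5]
top white [1036.6  -83.9 1626.5  368.4   88.2]
scene red [212. 240.] [ 637.  -257.8   82.5   31.9  -84. ]
scene blue [ 529.5 -525.5  109.    81.6  -16.2]
scene blue [604.2 223.2 227.  169.1   3.3]
scene brown [278. 236.] [778.5 -81.9  61.   59.4  49.7]
scene brown [460. 184.] [1035.7  617.6   44.8   44.6    1.6]
scene brown [415. 162.] [860.9
[... 379 characters left out ...]
[506.  42.] [ 644.2 1716.5  132.2   48.8  -47.6]
scene brown [370.  36.] [ 179.6 1050.4  210.5  126.3  -47.8]
scene brown [457.  30.] [ 4.0760e+02  1.5468e+03  7.4780e+02  7.0800e+01 -3.0000e-01]
scene brown [69. 26.] [-917.8 -167.9  852.2   86.   -89.8]
scene brown [42. 13.] [-1137.2  -331.1   680.6   447.9    44.6]
scene white [ 445.4 -891.9  771.   489.1   27.2]
scene white [ 626.4 -255.5  251.8  177.   -82.9]
scene white [617.2  70.5 166.9  78.1   6.1]
scene white [1308.9  333.8 1590.5  591.9  -87.9]
scene white [-552.8 -669.4  488.9   71.7    5.2]
scene white [  9.4 673.7 275.8 224.2 -77.8]
scene white [-510.1  497.3  550.2   61.2  -30.9]
scene white [-550.2 -127.6 1361.4  962.9  -90. ]
```

Request:
send_rows(
  gripper=[0.3, 0.3, 0.3, 0.3],
  xyz=[
    [0, 1, 0],
    [0, 1, 0],
    [0, 1, 0],
    [0, 1, 0],
  ],
  twist=[
    [0, 0, 0],
    [0, 0, 0],
    [0, 0, 0],
    [0, 0, 0],
  ],
)

```text
time: 23.62
tool_pos: [610.7, 178.1, 213.3]
tcp_rot: [[0.002, 0.062, -0.998], [-0.004, -0.998, -0.062], [-1.0, 0.004, -0.002]]
force: [-0.8, -0.3, 0.3]
width: 60.0
```

Request:
send_rows(
  gripper=[0.3, 0.3, 0.3],
  xyz=[
    [0, 1, 0],
    [0, 1, 0],
    [0, 1, 0],
  ],
  twist=[
    [0, 0, 0],
    [0, 0, 0],
    [0, 0, 0],
  ],
)

```text
time: 23.87
tool_pos: [616.2, 76.0, 212.2]
tcp_rot: [[0.0, 0.062, -0.998], [-0.006, -0.998, -0.062], [-1.0, 0.006, 0.0]]
force: [1.2, -0.2, -0.8]
width: 59.9
```

Request:
send_rows(
  gripper=[0.3, 0.3, 0.3],
  xyz=[
    [0, 1, 0],
    [0, 1, 0],
    [0, 1, 0],
  ],
  twist=[
    [0, 0, 0],
    [0, 0, 0],
    [0, 0, 0],
  ],
)

```text
time: 24.12
tool_pos: [621.9, -26.7, 211.3]
tcp_rot: [[-0.002, 0.06, -0.998], [-0.007, -0.998, -0.06], [-1.0, 0.006, 0.002]]
force: [-0.2, 0.2, -0.1]
width: 59.6
```

Request:
send_rows(
  gripper=[0, 0, 0, 0, 0, 0, 0, 0, 0, 0, 0, 0],
  xyz=[
    [0, 1, 0],
    [0, 1, 0],
    [0, 1, 0],
    [0, 1, 0],
    [0, 1, 0],
    [0, 1, 0],
    [0, 1, 0],
    [0, 1, 0],
    [0, 1, 0],
    [0, 1, 0],
    [0, 1, 0],
    [0, 1, 0],
  ],
  twist=[
    [-0.5, 0, 0],
    [-0.5, 0, 0],
    [-0.5, 0, 0],
    [-0.5, 0, 0],
    [-0.5, 0, 0],
    [-1, 0, 0],
    [-1, 0, 0],
    [-1, 0, 0],
    [-1, 0, 0],
    [-1, 0, 0],
    [-1, 0, 0],
    [-1, 0, 0],
  ],
)

```text
time: 25.12
tool_pos: [627.7, -125.1, 210.4]
tcp_rot: [[-0.004, 1.0, -0.011], [-0.005, -0.011, -1.0], [-1.0, -0.004, 0.005]]
force: [-0.2, 0.3, 1.2]
width: 85.5
```

```bash
python3 plan.py 623.3 -253 130 6.6
```

```text
t 25.12 pos [ 627.7 -125.1  210.4] yaw -0.6 F [-0.2  0.3  1.2] w 85.5 j [-13.  13.  98.  -0.  69. -13.]
shift [ 0.81  -0.026  1.275] twist [-0.081  0.003  0.003]  n 1.275482365836577
```

Request:
send_rows(
  gripper=[0, 0, 0, 0],
  xyz=[
    [0.4, -0.03, 0.95],
    [0.4, -0.03, 0.95],
    [0.4, -0.03, 0.95],
    [0.4, -0.03, 0.95],
  ],
  twist=[
    [-0.08, 0.003, 0.003],
    [-0.08, 0.003, 0.003],
    [-0.08, 0.003, 0.003],
    [-0.08, 0.003, 0.003],
  ],
)

```text
time: 25.45
tool_pos: [621.3, -222.2, 166.4]
tcp_rot: [[-0.005, 0.994, 0.111], [0.001, 0.111, -0.994], [-1.0, -0.005, -0.002]]
force: [-1.0, -0.1, -0.5]
width: 85.2
```

```bash
python3 plan.py 623.3 -253 110 6.6
```

```text
t 25.45 pos [ 621.3 -222.2  166.4] yaw 6.4 F [-1.  -0.1 -0.5] w 85.2 j [-22.  17.  98.  -0.  65. -28.]
shift [ 0.564 -0.012  0.309] twist [-0.002 -0.001  0.003]  n 1
```

Request:
send_rows(
  gripper=[0, 0, 0, 0, 0],
  xyz=[
    [0.3, -0.01, 0.31],
    [0.56, -0.01, 0.31],
    [0.56, -0.01, 0.31],
    [0.56, -0.01, 0.31],
    [0.56, -0.01, 0.31],
  ],
  twist=[
    [0, 0, 0.003],
    [0, 0, 0.003],
    [0, 0, 0.003],
    [0, 0, 0.003],
    [0, 0, 0.003],
  ],
)

```text
time: 25.87
tool_pos: [624.1, -251.8, 110.9]
tcp_rot: [[-0.0, 0.994, 0.112], [0.003, 0.112, -0.994], [-1.0, 0.0, -0.003]]
force: [0.6, 0.3, 0.3]
width: 85.3
```

```bash
python3 plan.py 623.3 -253 59 6.6
python3 - <<'E'
from h import *
im,d=eyes.grab_frame("scene"); cv2.imwrite("pics/d1.png",cv2.resize(im[150:310,120:320],None,fx=3.6,fy=3.6))
E
```

```text
t 25.87 pos [ 624.1 -251.8  110.9] yaw 6.4 F [0.6 0.3 0.3] w 85.3 j [-24.  21.  99.   0.  60. -31.]
shift [ 0.519 -0.01   0.013] twist [-0.002 -0.002 -0.   ]  n 1
```

View pics/d1.png

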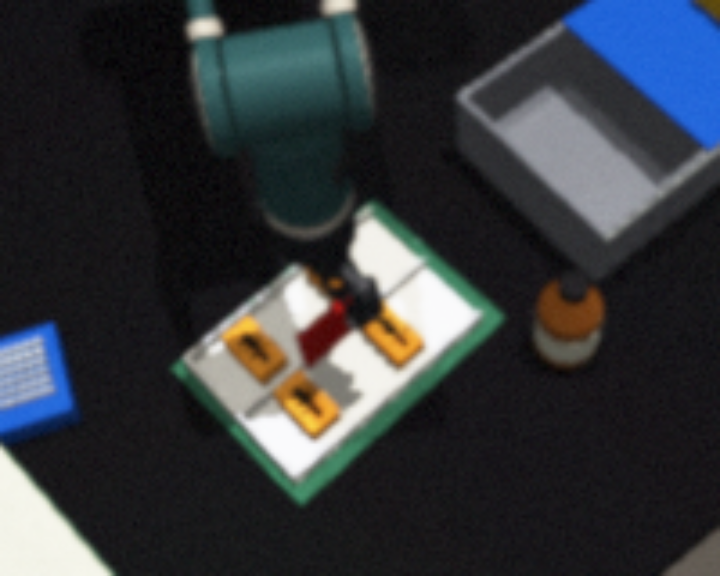

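Request:
send_rows(
  gripper=[0, 0, 0, 0, 1, 1, 1, 1, 1, 1, 1, 1],
  xyz=[
    [0.2, -0.01, 0.01],
    [0.4, -0.01, 0.01],
    [0.52, -0.01, 0.01],
    [0.52, -0.01, 0.01],
    [0.52, -0.01, 0.01],
    [0.52, -0.01, 0.01],
    [0.52, -0.01, 0.01],
    [0.52, -0.01, 0.01],
    [0.52, -0.01, 0.01],
    [0.52, -0.01, 0.01],
    [0.52, -0.01, 0.01],
    [0.52, -0.01, 0.01],
  ],
  twist=[
    [0, 0, 0],
    [0, 0, 0],
    [0, 0, 0],
    [0, 0, 0],
    [0, 0, 0],
    [0, 0, 0],
    [0, 0, 0],
    [0, 0, 0],
    [0, 0, 0],
    [0, 0, 0],
    [0, 0, 0],
    [0, 0, 0],
  ],
)

```text
time: 26.92
tool_pos: [624.8, -253.4, 61.0]
tcp_rot: [[0.003, 0.994, 0.112], [0.001, 0.112, -0.994], [-1.0, 0.003, -0.001]]
force: [0.0, 0.1, 3.9]
width: 11.3
```

```bash
python3 plan.py 623.3 -253 160 6.4
python3 - <<'E'
from h import *
im,d=eyes.grab_frame("scene"); cv2.imwrite("pics/d2.png",cv2.resize(im[150:310,120:320],None,fx=3.6,fy=3.6))
E
```

```text
t 26.92 pos [ 624.8 -253.4   61. ] yaw 6.4 F [0.  0.1 3.9] w 11.3 j [-24.  24. 101.   0.  55. -31.]
shift [-0.99  -0.011 -0.007] twist [ 0.    -0.    -0.002]  n 1
```

View pics/d2.png

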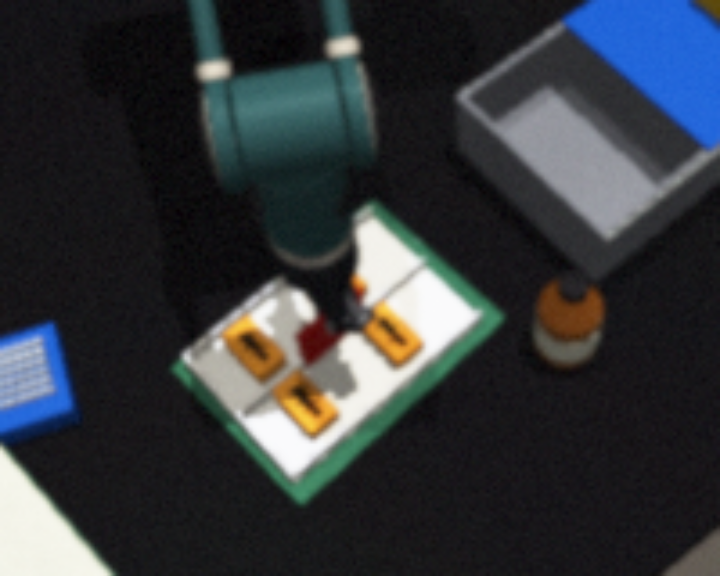

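Request:
send_rows(
  gripper=[1, 1, 1, 1, 1, 1, 1, 1, 1, 1, 1, 1],
  xyz=[
    [-0.05, 0, 0],
    [-0.13, 0, 0],
    [-0.22, 0, 0],
    [-0.32, 0, 0],
    [-0.42, 0, 0],
    [-0.52, 0, 0],
    [-0.62, 0, 0],
    [-0.72, 0, 0],
    [-0.82, 0, 0],
    [-0.9, 0, 0],
    [-0.97, 0, 0],
    [-1, 0, 0],
  ],
  twist=[
    [0, 0, 0],
    [0, 0, 0],
    [0, 0, 0],
    [0, 0, 0],
    [0, 0, 0],
    [0, 0, 0],
    [0, 0, 0],
    [0, 0, 0],
    [0, 0, 0],
    [0, 0, 0],
    [0, 0, 0],
    [0, 0, 0],
  ],
)

```text
time: 27.97
tool_pos: [625.1, -253.8, 162.8]
tcp_rot: [[0.005, 0.994, 0.112], [0.0, 0.112, -0.994], [-1.0, 0.005, 0.0]]
force: [0.1, 0.2, -5.2]
width: 10.8
```

```bash
python3 plan.py 625.9 -104.1 182 3.4
python3 - <<'E'
from h import *
im,d=eyes.grab_frame("scene"); cv2.imwrite("pics/d3.png",cv2.resize(im[120:310,120:320],None,fx=3.,fy=3.))
E
```

```text
t 27.97 pos [ 625.1 -253.8  162.8] yaw 6.4 F [ 0.1  0.2 -5.2] w 10.8 j [-24.  18.  97.   0.  65. -31.]
shift [-0.192  0.177 -1.487] twist [ 0.034  0.    -0.003]  n 1.4866222175075599
```

View pics/d3.png

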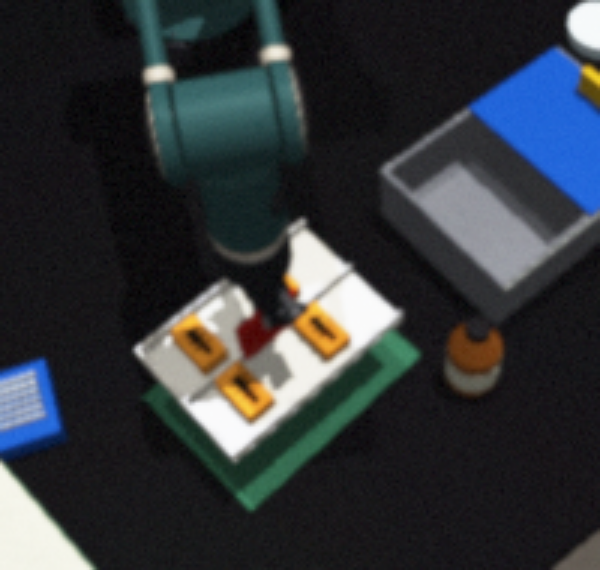

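Request:
send_rows(
  gripper=[1, 1, 1, 1, 1, 1, 1],
  xyz=[
    [-0.05, 0, 0],
    [-0.15, 0, 0],
    [-0.25, 0, 0],
    [-0.35, 0, 0],
    [-0.43, 0, 0],
    [-0.48, 0, 0],
    [-0.5, 0, 0],
  ],
  twist=[
    [0, 0, 0],
    [0, 0, 0],
    [0.01, 0, 0],
    [0.02, 0, 0],
    [0.03, 0, 0],
    [0.034, 0, 0],
    [0.034, 0, 0],
  ],
)

```text
time: 28.6
tool_pos: [625.7, -254.2, 214.9]
tcp_rot: [[0.008, 0.998, 0.058], [-0.001, 0.058, -0.998], [-1.0, 0.008, 0.002]]
force: [-0.4, -0.2, -6.5]
width: 11.4
```

Request:
send_rows(
  gripper=[1, 1, 1, 1, 1, 1, 1, 1, 1, 1, 1, 1],
  xyz=[
    [0, 0, -0.04],
    [0, 0, -0.1],
    [0, 0, -0.17],
    [0, 0, -0.25],
    [0, 0, -0.34],
    [0, 0, -0.43],
    [0, 0, -0.52],
    [0, 0, -0.6],
    [0, 0, -0.67],
    [0, 0, -0.73],
    [0, 0, -0.77],
    [0, 0, -0.8],
  ],
  twist=[
    [0, 0, 0],
    [0, 0, 0],
    [0, 0, 0],
    [0, 0, 0],
    [0, 0, 0],
    [0, 0, 0],
    [0, 0, 0],
    [0, 0, 0],
    [0, 0, 0],
    [0, 0, 0],
    [0, 0, 0],
    [0, 0, 0],
  ],
)

```text
time: 29.6
tool_pos: [621.1, -173.8, 214.8]
tcp_rot: [[0.008, 0.998, 0.059], [-0.001, 0.059, -0.998], [-1.0, 0.008, 0.002]]
force: [-0.2, -0.2, -5.9]
width: 10.5
```

```bash
python3 plan.py 625.9 -104.1 200 3.4
python3 - <<'E'
from h import *
im,d=eyes.grab_frame("scene"); cv2.imwrite("pics/d4.png",cv2.resize(im[120:310,120:320],None,fx=3.,fy=3.))
E
```

```text
t 29.6 pos [ 621.1 -173.8  214.8] yaw 3.4 F [-0.2 -0.2 -5.9] w 10.5 j [-18.  13.  98.   0.  69. -21.]
shift [ 0.148  0.088 -0.693] twist [-0.     0.001 -0.005]  n 1
```

View pics/d4.png

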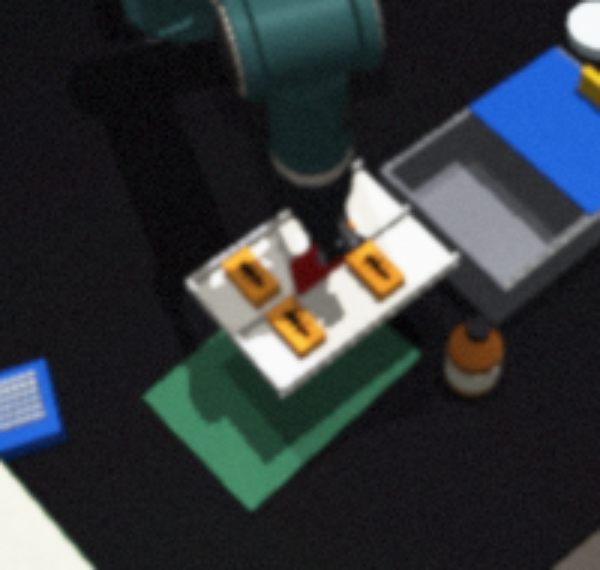

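Request:
send_rows(
  gripper=[1, 1, 1, 1, 1, 1, 1, 1, 1, 1, 1, 1],
  xyz=[
    [0, 0, -0.04],
    [0, 0.02, -0.1],
    [0, 0.04, -0.17],
    [0, 0.06, -0.25],
    [0, 0.08, -0.34],
    [0.03, 0.09, -0.43],
    [0.06, 0.09, -0.51],
    [0.09, 0.09, -0.58],
    [0.12, 0.09, -0.63],
    [0.14, 0.09, -0.67],
    [0.15, 0.09, -0.69],
    [0.15, 0.09, -0.69],
  ],
  twist=[
    [0, 0, 0],
    [0, 0, 0],
    [0, 0, 0],
    [0, 0, 0],
    [0, 0, 0],
    [0, 0, 0],
    [0, 0, 0],
    [0, 0, 0],
    [0, 0, 0],
    [0, 0, 0],
    [0, 0, 0],
    [0, 0, 0],
  ],
)

```text
time: 30.65
tool_pos: [625.8, -103.5, 199.3]
tcp_rot: [[0.007, 0.998, 0.059], [-0.001, 0.059, -0.998], [-1.0, 0.007, 0.001]]
force: [0.4, 0.5, -6.7]
width: 10.7
```

```bash
python3 plan.py 625.9 -104.1 200 3.4
python3 - <<'E'
from h import *
im,d=eyes.grab_frame("scene"); cv2.imwrite("pics/d5.png",cv2.resize(im[80:310,120:360],None,fx=2.5,fy=2.5))
im,d=eyes.grab_frame("top"); cv2.imwrite("pics/d5t.png",cv2.resize(im[115:285,75:435],None,fx=2.2,fy=2.2))
E
```

```text
t 30.65 pos [ 625.8 -103.5  199.3] yaw 3.4 F [ 0.4  0.5 -6.7] w 10.7 j [-12.  12. 100.   0.  67. -15.]
shift [-0.007  0.001  0.006] twist [ 0.     0.001 -0.005]  n 1
```

View pics/d5.png

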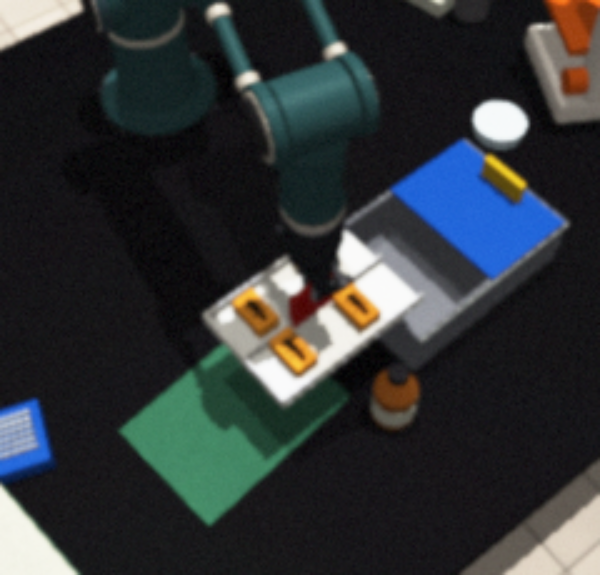

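View pics/d5t.png

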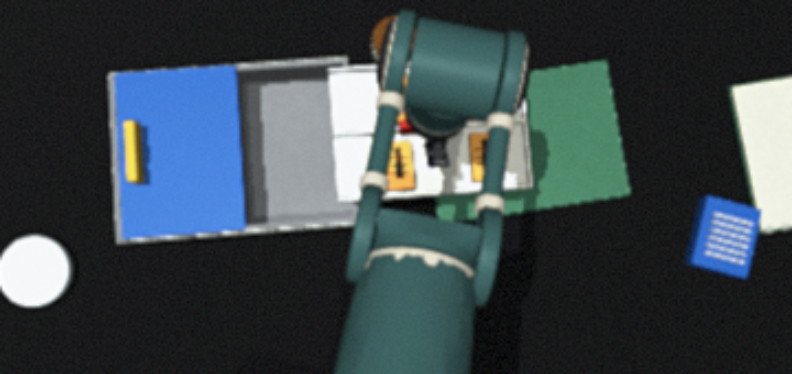

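Request:
send_rows(
  gripper=[1, 1, 1, 1, 1, 1, 1, 1, 1, 1, 1, 1],
  xyz=[
    [0, 0, -0.01],
    [-0.01, 0, -0.02],
    [-0.01, 0, -0.04],
    [-0.02, 0, -0.05],
    [-0.02, 0, -0.06],
    [-0.02, 0, -0.07],
    [-0.03, 0, -0.08],
    [-0.03, 0, -0.1],
    [-0.04, 0, -0.11],
    [-0.04, 0, -0.13],
    [-0.05, 0, -0.14],
    [-0.05, 0, -0.15],
  ],
  twist=[
    [0, -0.01, 0],
    [0, -0.022, 0],
    [0, -0.033, 0],
    [0, -0.044, 0],
    [0, -0.056, 0],
    [0, -0.067, 0],
    [0, -0.078, 0],
    [0, -0.089, 0],
    [0, -0.1, 0],
    [0, -0.111, 0],
    [0, -0.122, 0],
    [0, -0.133, 0],
  ],
)

```text
time: 31.75
tool_pos: [625.3, -89.0, 205.0]
tcp_rot: [[0.021, 0.998, 0.056], [-0.21, 0.059, -0.976], [-0.978, 0.008, 0.21]]
force: [0.5, -0.5, -6.1]
width: 10.7
```

```bash
cat > lip.py <<'E'
from h import *
s=readout.sense(); R=np.array(s["tcp_rot"]); p=np.array(s["tool_pos"])
lip=p+R@np.array([58,0,-125]); o=np.array([615.2,75.6]); ux=np.array([-.0593,.9982])
print("t",s["time"],"tilt",np.degrees(np.arccos(-R[2,0])).round(1),"lip box x",((lip[:2]-o)@ux).round(1),"y",((lip[:2]-o)@[-ux[1],ux[0]]).round(1),"z",lip[2].round(1),"j",np.round(s["joint_positions"]),"F",s["force"].round(1),"w",round(s["width"],1))
im,d=eyes.grab_frame("scene"); import sys; cv2.imwrite(sys.argv[1],cv2.resize(im[80:310,120:360],None,fx=2.5,fy=2.5))
E
python3 lip.py pics/e1.png
```

```text
t 31.75 tilt 12.2 lip box x -54.9 y -1.1 z 122.0 j [ -4.  11. 102. -13.  66.  -2.] F [ 0.5 -0.5 -6.1] w 10.7
```

View pics/e1.png

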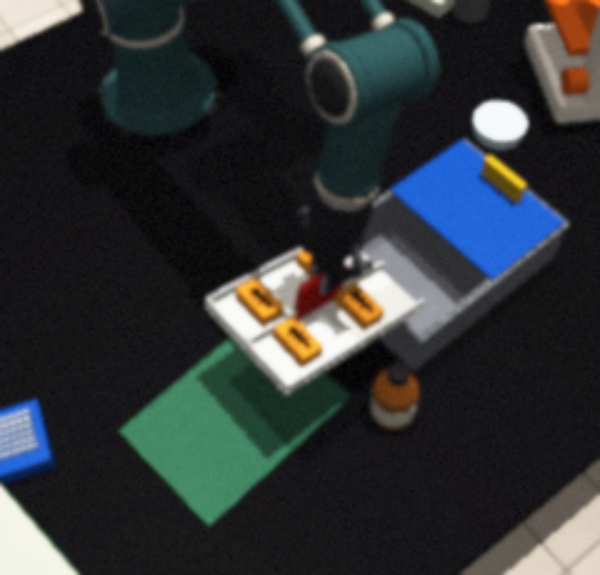

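Request:
send_rows(
  gripper=[1, 1, 1, 1, 1, 1, 1, 1, 1, 1, 1, 1],
  xyz=[
    [-0.02, 0, -0.01],
    [-0.04, 0, -0.02],
    [-0.06, 0, -0.04],
    [-0.08, 0, -0.05],
    [-0.1, 0, -0.06],
    [-0.13, 0, -0.07],
    [-0.15, 0, -0.08],
    [-0.17, 0, -0.1],
    [-0.19, 0, -0.11],
    [-0.21, 0, -0.12],
    [-0.23, 0, -0.14],
    [-0.25, 0, -0.15],
  ],
  twist=[
    [0, -0.011, 0],
    [0, -0.022, 0],
    [0, -0.033, 0],
    [0, -0.044, 0],
    [0, -0.056, 0],
    [0, -0.067, 0],
    [0, -0.078, 0],
    [0, -0.089, 0],
    [0, -0.1, 0],
    [0, -0.111, 0],
    [0, -0.122, 0],
    [0, -0.133, 0],
  ],
)

```text
time: 32.8
tool_pos: [623.9, -68.3, 226.3]
tcp_rot: [[0.032, 0.998, 0.051], [-0.409, 0.059, -0.911], [-0.912, 0.008, 0.41]]
force: [-0.9, -0.0, -4.1]
width: 10.6
```

```bash
python3 lip.py pics/e2.png
```

```text
t 32.8 tilt 24.2 lip box x -54.0 y -1.1 z 122.1 j [  4.  11. 102. -26.  69.  11.] F [-0.9 -0.  -4.1] w 10.6
```

View pics/e2.png

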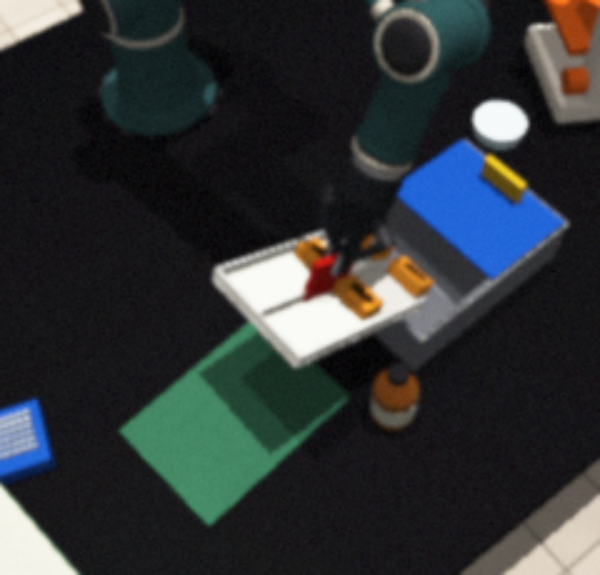

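Blocks are sliding. Tilt a little further and hold.

Request:
send_rows(
  gripper=[1, 1, 1, 1, 1, 1, 1, 1, 1, 1, 1, 1],
  xyz=[
    [-0.02, 0, -0.01],
    [-0.04, 0, -0.02],
    [-0.06, 0, -0.04],
    [-0.08, 0, -0.05],
    [-0.1, 0, -0.06],
    [-0.1, 0, -0.06],
    [-0.1, 0, -0.06],
    [-0.1, 0, -0.06],
    [-0.1, 0, -0.06],
    [-0.1, 0, -0.06],
    [-0.1, 0, -0.06],
    [-0.1, 0, -0.06],
  ],
  twist=[
    [0, -0.011, 0],
    [0, -0.022, 0],
    [0, -0.033, 0],
    [0, -0.044, 0],
    [0, -0.056, 0],
    [0, -0.056, 0],
    [0, -0.056, 0],
    [0, -0.056, 0],
    [0, -0.056, 0],
    [0, -0.056, 0],
    [0, -0.056, 0],
    [0, -0.056, 0],
  ],
)

```text
time: 33.85
tool_pos: [623.4, -58.4, 233.1]
tcp_rot: [[0.037, 0.998, 0.048], [-0.488, 0.06, -0.871], [-0.872, 0.009, 0.489]]
force: [-0.2, -0.7, -3.8]
width: 11.2
```

```bash
python3 lip.py pics/e3.png
```

```text
t 33.85 tilt 29.3 lip box x -53.6 y -1.2 z 121.4 j [  8.  11. 102. -31.  71.  16.] F [-0.2 -0.7 -3.8] w 11.2
```

View pics/e3.png

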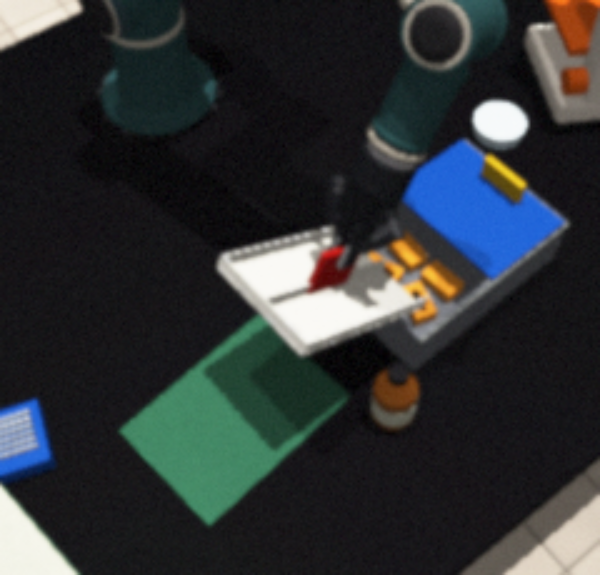

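```bash
python3 plan.py 625 -100 255 3.4
```

```text
t 33.9 pos [623.4 -58.3 233.1] yaw 3.4 F [-0.5 -0.7 -3. ] w 10.8 j [  8.  11. 102. -31.  71.  16.]
shift [ 0.013 -0.007  0.471] twist [-0.001  0.325 -0.005]  n 1
```

Request:
send_rows(
  gripper=[1, 1, 1, 1, 1, 1, 1, 1],
  xyz=[
    [0, 0, 0.1],
    [0.01, 0, 0.2],
    [0.01, 0, 0.3],
    [0.01, 0, 0.4],
    [0.01, 0, 0.47],
    [0.01, 0, 0.47],
    [0.01, 0, 0.47],
    [0.01, 0, 0.47],
  ],
  twist=[
    [0, 0.02, 0],
    [0, 0.08, 0],
    [0, 0.14, 0],
    [0, 0.2, 0],
    [0, 0.26, 0],
    [0, 0.3, 0],
    [0, 0.325, 0],
    [0, 0.325, 0],
  ],
)

```text
time: 34.57
tool_pos: [625.5, -102.5, 255.5]
tcp_rot: [[0.009, 0.998, 0.057], [-0.0, 0.057, -0.998], [-1.0, 0.009, 0.001]]
force: [-0.2, -0.2, -2.5]
width: 10.7
```

```bash
python3 plan.py 627 -251 220 7; python3 lip.py pics/f1.png
```

```text
t 34.57 pos [ 625.5 -102.5  255.5] yaw 3.2 F [-0.2 -0.2 -2.5] w 10.7 j [-12.  10.  97.   0.  73. -15.]
shift [ 0.356 -0.072  1.483] twist [-0.042  0.001 -0.005]  n 1.483369323492473
t 34.5667 tilt 0.5 lip box x -53.4 y -0.6 z 197.4 j [-12.  10.  97.   0.  73. -15.] F [-0.2 -0.2 -2.5] w 10.7
```

View pics/f1.png

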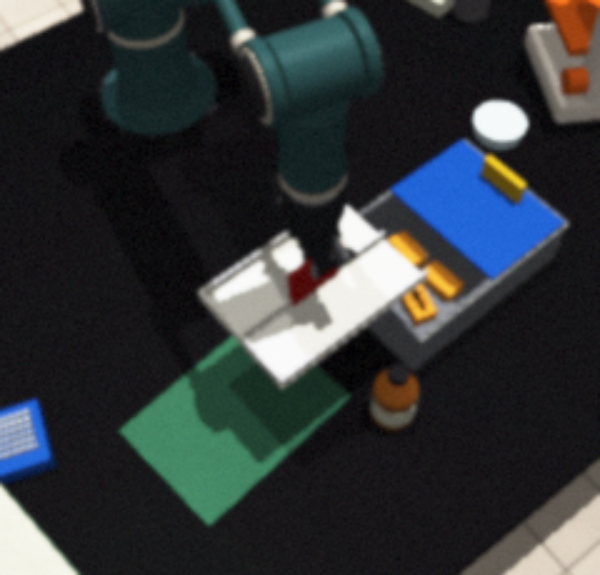

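Request:
send_rows(
  gripper=[1, 1, 1, 1, 1],
  xyz=[
    [0, -0.02, 0.2],
    [0, -0.04, 0.4],
    [0, -0.06, 0.6],
    [0, -0.07, 0.8],
    [0, -0.07, 0.95],
  ],
  twist=[
    [-0.01, 0, 0],
    [-0.02, 0, 0],
    [-0.03, 0, 0],
    [-0.042, 0, 0],
    [-0.042, 0, 0],
  ],
)

```text
time: 35.03
tool_pos: [623.5, -197.6, 254.9]
tcp_rot: [[0.007, 0.992, 0.125], [-0.003, 0.125, -0.992], [-1.0, 0.006, 0.004]]
force: [1.3, 0.2, -4.0]
width: 10.8
```

```bash
python3 plan.py 627 -251 160 7
```

```text
t 35.03 pos [ 623.5 -197.6  254.9] yaw 7.2 F [ 1.3  0.2 -4. ] w 10.8 j [-20.  12.  94.  -0.  73. -27.]
shift [ 0.951 -0.038  0.53 ] twist [ 0.002  0.003 -0.004]  n 1
```

Request:
send_rows(
  gripper=[1, 1, 1, 1, 1, 1, 1],
  xyz=[
    [0.1, -0.04, 0.2],
    [0.3, -0.04, 0.4],
    [0.5, -0.04, 0.53],
    [0.7, -0.04, 0.53],
    [0.85, -0.04, 0.53],
    [0.95, -0.04, 0.53],
    [0.95, -0.04, 0.53],
  ],
  twist=[
    [0, 0.003, -0.004],
    [0, 0.003, -0.004],
    [0, 0.003, -0.004],
    [0, 0.003, -0.004],
    [0, 0.003, -0.004],
    [0, 0.003, -0.004],
    [0, 0.003, -0.004],
  ],
)

```text
time: 35.62
tool_pos: [625.0, -249.6, 156.5]
tcp_rot: [[-0.006, 0.992, 0.125], [0.002, 0.125, -0.992], [-1.0, -0.005, -0.003]]
force: [-0.7, 0.7, -3.6]
width: 11.0
```

```bash
python3 plan.py 627 -251 62 7; python3 lip.py pics/f2.png
```

```text
t 35.62 pos [ 625.  -249.6  156.5] yaw 7.2 F [-0.7  0.7 -3.6] w 11.0 j [-24.  19.  97.  -0.  65. -31.]
shift [0.945 0.023 0.019] twist [ 0.002 -0.002  0.003]  n 1
t 35.6167 tilt 0.4 lip box x -200.3 y 18.1 z 98.9 j [-24.  19.  97.  -0.  65. -31.] F [-0.7  0.7 -3.6] w 11.0
```

View pics/f2.png

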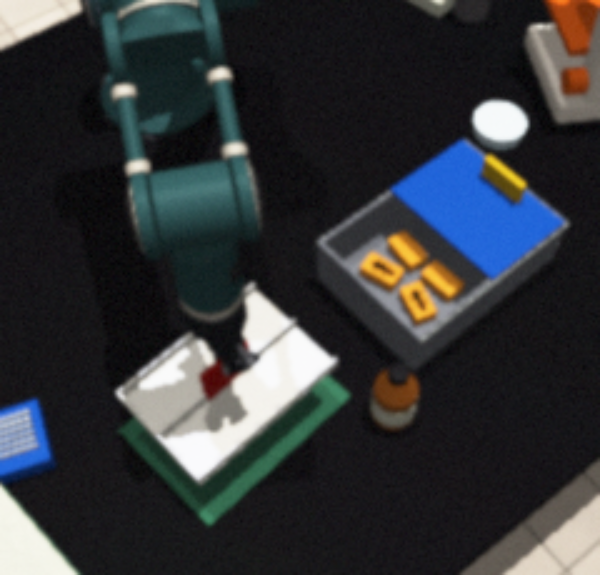

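Request:
send_rows(
  gripper=[1, 1, 1, 1, 1, 1, 1, 1, 1, 1],
  xyz=[
    [0.1, 0.02, 0.02],
    [0.25, 0.02, 0.02],
    [0.4, 0.02, 0.02],
    [0.55, 0.02, 0.02],
    [0.67, 0.02, 0.02],
    [0.77, 0.02, 0.02],
    [0.85, 0.02, 0.02],
    [0.9, 0.02, 0.02],
    [0.93, 0.02, 0.02],
    [0.93, 0.02, 0.02],
  ],
  twist=[
    [0, 0, 0.003],
    [0, 0, 0.003],
    [0, 0, 0.003],
    [0, 0, 0.003],
    [0, 0, 0.003],
    [0, 0, 0.003],
    [0, 0, 0.003],
    [0, 0, 0.003],
    [0, 0, 0.003],
    [0, 0, 0.003],
  ],
)

```text
time: 36.5
tool_pos: [627.7, -251.5, 65.0]
tcp_rot: [[0.001, 0.992, 0.125], [0.002, 0.125, -0.992], [-1.0, 0.001, -0.002]]
force: [-0.6, -0.0, -3.6]
width: 10.7
```

```bash
python3 plan.py 627 -251 62 7
```

```text
t 36.5 pos [ 627.7 -251.5   65. ] yaw 7.2 F [-0.6 -0.  -3.6] w 10.7 j [-24.  24. 100.   0.  56. -31.]
shift [ 0.03  -0.007 -0.006] twist [ 0.002 -0.001 -0.001]  n 1
```

Request:
send_rows(
  gripper=[1, 1, 1, 1, 1],
  xyz=[
    [0.02, 0, 0],
    [0.03, 0, 0],
    [0.04, 0, 0],
    [0.04, 0, 0],
    [0.04, 0, 0],
  ],
  twist=[
    [0, 0, 0],
    [0, 0, 0],
    [0, 0, 0],
    [0, 0, 0],
    [0, 0, 0],
  ],
)

```text
time: 36.92
tool_pos: [628.1, -251.7, 61.4]
tcp_rot: [[0.002, 0.992, 0.125], [0.002, 0.125, -0.992], [-1.0, 0.002, -0.002]]
force: [1.2, 0.2, -3.1]
width: 10.8
```

Request:
send_rows(
  gripper=[0.5, 0.5, 0.5, 0.5, 0.5, 0.5, 0.5, 0.5],
  xyz=[
    [0, 0, 0],
    [0, 0, 0],
    [0, 0, 0],
    [0, 0, 0],
    [-0.15, 0, 0],
    [-0.4, 0, 0],
    [-0.7, 0, 0],
    [-1, 0, 0],
  ],
  twist=[
    [0, 0, 0],
    [0, 0, 0],
    [0, 0, 0],
    [0, 0, 0],
    [0, 0, 0],
    [0, 0, 0],
    [0, 0, 0],
    [0, 0, 0],
  ],
)

```text
time: 37.58
tool_pos: [627.5, -251.7, 163.0]
tcp_rot: [[0.001, 0.992, 0.125], [0.002, 0.125, -0.992], [-1.0, 0.001, -0.002]]
force: [0.5, 0.0, -0.3]
width: 42.8
```

```bash
python3 plan.py 603.5 280.3 220 -86.4; python3 lip.py pics/f3.png
```

```text
t 37.58 pos [ 627.5 -251.7  163. ] yaw 7.2 F [ 0.5  0.  -0.3] w 42.8 j [-24.  18.  96.   0.  65. -31.]
shift [-0.559  0.43  -5.309] twist [ 1.04e+00 -2.00e-03  1.00e-03]  n 5.309181058367017
t 37.5833 tilt 0.1 lip box x -202.6 y 15.4 z 105.2 j [-24.  18.  96.   0.  65. -31.] F [ 0.5  0.  -0.3] w 42.8
```

View pics/f3.png

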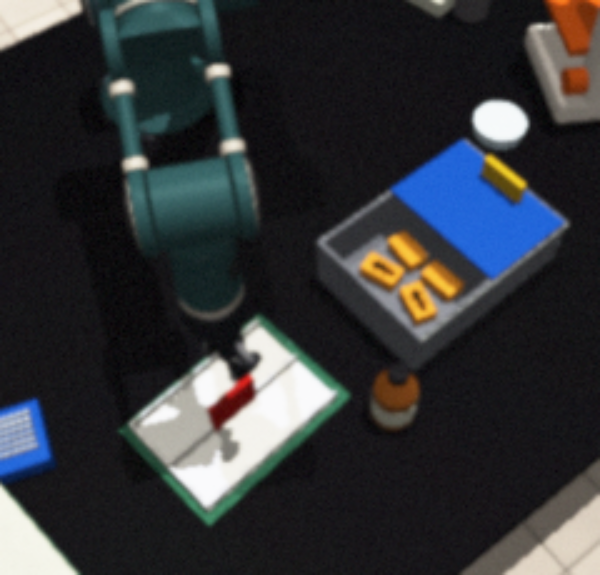

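Request:
send_rows(
  gripper=[0, 0, 0, 0],
  xyz=[
    [-0.4, 0, -0.2],
    [-0.6, 0.08, -0.6],
    [-0.6, 0.08, -1],
    [-0.6, 0.08, -1],
  ],
  twist=[
    [0, 0, 0],
    [0, 0, 0],
    [0, 0, 0],
    [0, 0, 0],
  ],
)

```text
time: 37.97
tool_pos: [627.9, -149.0, 236.7]
tcp_rot: [[0.019, 0.992, 0.127], [-0.002, 0.127, -0.992], [-1.0, 0.019, 0.004]]
force: [0.1, 0.9, -1.3]
width: 85.0
```

Request:
send_rows(
  gripper=[0, 0, 0],
  xyz=[
    [0, 0.08, -1],
    [0, 0.08, -1],
    [0, 0.08, -1],
  ],
  twist=[
    [0, 0, 0],
    [0, 0, 0],
    [0, 0, 0],
  ],
)

```text
time: 38.22
tool_pos: [622.6, -45.2, 237.7]
tcp_rot: [[0.02, 0.991, 0.129], [-0.0, 0.129, -0.992], [-1.0, 0.02, 0.003]]
force: [0.7, -0.1, 0.2]
width: 85.4
```

Request:
send_rows(
  gripper=[0, 0, 0],
  xyz=[
    [0, 0.08, -1],
    [0, 0.08, -1],
    [0, 0.08, -1],
  ],
  twist=[
    [0, 0, 0],
    [0, 0, 0],
    [0, 0, 0],
  ],
)

```text
time: 38.47
tool_pos: [617.0, 59.0, 238.6]
tcp_rot: [[0.021, 0.991, 0.131], [0.002, 0.131, -0.991], [-1.0, 0.021, 0.001]]
force: [1.1, -0.2, -0.1]
width: 85.3
```

Request:
send_rows(
  gripper=[0, 0, 0, 0, 0, 0, 0, 0, 0, 0, 0, 0],
  xyz=[
    [0, 0.08, -1],
    [0, 0.08, -1],
    [0, 0.08, -1],
    [0, 0.08, -1],
    [0, 0.08, -1],
    [0, 0.08, -1],
    [0, 0.08, -1],
    [0, 0.08, -1],
    [0, 0.08, -1],
    [0, 0.08, -1],
    [0, 0.08, -1],
    [0, 0.08, -1],
  ],
  twist=[
    [0.5, 0, 0],
    [0.5, 0, 0],
    [0.5, 0, 0],
    [0.5, 0, 0],
    [0.5, 0, 0],
    [1, 0, 0],
    [1, 0, 0],
    [1, 0, 0],
    [1, 0, 0],
    [1, 0, 0],
    [1, 0, 0],
    [1, 0, 0],
  ],
)

```text
time: 39.47
tool_pos: [611.8, 159.1, 239.4]
tcp_rot: [[0.021, 0.205, -0.979], [0.002, -0.979, -0.205], [-1.0, 0.002, -0.021]]
force: [-0.3, -0.4, 1.0]
width: 85.5
```

```bash
python3 plan.py 603.5 280.3 195 -86.4; python3 - <<'E'
from h import *
im,d=eyes.grab_frame("top"); cv2.imwrite("pics/g1.png",im)
for c in blobs(mask(im,(15,120,120),(32,255,255))):print(c.reshape(-1,2).mean(0).round(),rect("top",c,30), rect("top",c,146.5))
for c in blobs(mask(im,(0,150,70),(7,255,255))): print("red",rect("top",c,75))
for c in blobs(mask(im,(60,80,40),(88,255,255)),200): print("green",rect("top",c,3))
im,d=eyes.grab_frame("scene"); cv2.imwrite("pics/g1s.png",im)
for c in blobs(mask(im,(15,120,120),(32,255,255))):print(c.reshape(-1,2).mean(0).round(), rect("scene",c,146.5))
E
```

```text
t 39.47 pos [611.8 159.1 239.4] yaw -78.2 F [-0.3 -0.4  1. ] w 85.5 j [12. 10. 99. -0. 70. 91.]
shift [ 0.444 -1.205 -0.157] twist [ 0.091 -0.014 -0.001]  n 1.2047779733469222
[194. 198.] [ 5.657e+02  1.243e+02  6.240e+01  3.400e+01 -2.000e-01] [ 5.556e+02  1.111e+02  5.710e+01  3.110e+01 -2.000e-01]
[213. 198.] [571.9  66.   61.6  33.8  19.4] [561.2  57.8  56.3  30.9  19.4]
[135. 187.] [605.7 305.   63.   14.4   5.3] [592.1 276.2  57.5  13.1   5.3]
[192. 178.] [ 6.313e+02  1.288e+02  3.770e+01  3.100e+01 -2.000e-01] [ 6.155e+02  1.151e+02  3.450e+01  2.830e+01 -2.000e-01]
[210. 171.] [650.6  74.1  61.2  36.4 -14.3] [633.2  65.2  55.9  33.3 -14.3]
red [ 624.1 -249.7   77.5   11.6  -82.6]
green [108.  221.4 176.9  98.9  -8.3]
green [306.9 218.5 216.6  58.8  17.2]
green [ 626.6 -251.5  285.3  207.1  -82.1]
[287. 200.] [701.6  18.7  59.9  37.  -14.2]
[296. 192.] [692.9  65.9  63.1  33.3  -3.7]
[271. 188.] [629.7   5.3  56.8  23.3   4.5]
[282. 179.] [623.2  63.6  57.8  33.8   6.3]
[322. 148.] [603.4 278.6  82.1  19.3   3.6]
[474.  21.] [ 516.5 1706.9  719.2  577.1   62.7]
```

View pics/g1.png

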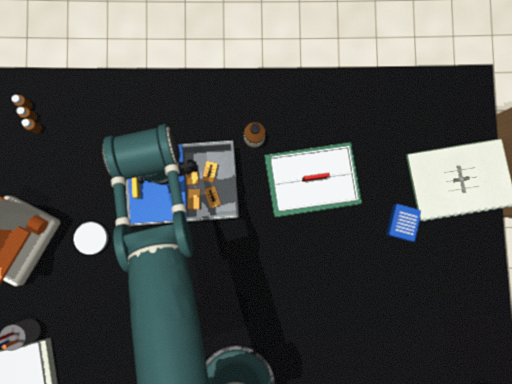

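Request:
send_rows(
  gripper=[0, 0, 0, 0],
  xyz=[
    [0, -0.9, -0.15],
    [0, -0.9, -0.15],
    [0, -0.9, -0.15],
    [0, -0.9, -0.15],
  ],
  twist=[
    [0.091, -0.014, 0],
    [0.091, -0.014, 0],
    [0.091, -0.014, 0],
    [0.091, -0.014, 0],
  ],
)

```text
time: 39.9
tool_pos: [607.3, 253.0, 239.6]
tcp_rot: [[-0.0, 0.076, -0.997], [-0.0, -0.997, -0.076], [-1.0, 0.0, 0.0]]
force: [-1.3, -1.0, -0.5]
width: 85.4
```

```bash
python3 plan.py 603.5 280 190 -86.4
```

```text
t 39.9 pos [607.3 253.  239.6] yaw -85.6 F [-1.3 -1.  -0.5] w 85.4 j [ 20.  13.  94.  -0.  72. 106.]
shift [ 0.496 -0.273  0.017] twist [ 0.008  0.    -0.   ]  n 1
```

Request:
send_rows(
  gripper=[0, 0, 0, 0, 0],
  xyz=[
    [0, -0.27, 0.02],
    [0.3, -0.27, 0.02],
    [0.5, -0.27, 0.02],
    [0.5, -0.27, 0.02],
    [0.5, -0.27, 0.02],
  ],
  twist=[
    [0.008, 0, 0],
    [0.008, 0, 0],
    [0.008, 0, 0],
    [0.008, 0, 0],
    [0.008, 0, 0],
  ],
)

```text
time: 40.32
tool_pos: [602.1, 278.1, 188.2]
tcp_rot: [[-0.004, 0.065, -0.998], [-0.002, -0.998, -0.065], [-1.0, 0.002, 0.004]]
force: [0.5, 0.1, 0.3]
width: 85.3
```

```bash
python3 plan.py 603.5 280 132 -86.4
```

```text
t 40.32 pos [602.1 278.1 188.2] yaw -86.3 F [0.5 0.1 0.3] w 85.3 j [ 23.  16.  96.  -0.  68. 109.]
shift [ 0.562 -0.019 -0.017] twist [ 0.001  0.002 -0.001]  n 1
```

Request:
send_rows(
  gripper=[0, 0, 0, 0, 0, 1, 1, 1, 1, 1, 1, 1],
  xyz=[
    [0.2, -0.02, -0.02],
    [0.4, -0.02, -0.02],
    [0.56, -0.02, -0.02],
    [0.56, -0.02, -0.02],
    [0.56, -0.02, -0.02],
    [0.56, -0.02, -0.02],
    [0.56, -0.02, -0.02],
    [0.56, -0.02, -0.02],
    [0.56, -0.02, -0.02],
    [0.56, -0.02, -0.02],
    [0.56, -0.02, -0.02],
    [0.56, -0.02, -0.02],
  ],
  twist=[
    [0, 0, 0],
    [0, 0, 0],
    [0, 0, 0],
    [0, 0, 0],
    [0, 0, 0],
    [0, 0, 0],
    [0, 0, 0],
    [0, 0, 0],
    [0, 0, 0],
    [0, 0, 0],
    [0, 0, 0],
    [0, 0, 0],
  ],
)

```text
time: 41.32
tool_pos: [604.0, 279.8, 132.8]
tcp_rot: [[-0.003, 0.065, -0.998], [-0.003, -0.998, -0.064], [-1.0, 0.003, 0.004]]
force: [-1.4, -2.0, 3.9]
width: 13.0
```

Request:
send_rows(
  gripper=[1, 1, 1, 1, 1, 1, 1, 1, 1, 1],
  xyz=[
    [0, 0.1, 0],
    [0, 0.2, 0],
    [0, 0.32, 0],
    [0, 0.44, 0],
    [0, 0.56, 0],
    [0, 0.68, 0],
    [0, 0.8, 0],
    [0, 0.9, 0],
    [0, 1, 0],
    [0, 1, 0],
  ],
  twist=[
    [0, 0, 0],
    [0, 0, 0],
    [0, 0, 0],
    [0, 0, 0],
    [0, 0, 0],
    [0, 0, 0],
    [0, 0, 0],
    [0, 0, 0],
    [0, 0, 0],
    [0, 0, 0],
  ],
)

```text
time: 42.15
tool_pos: [610.3, 176.9, 132.9]
tcp_rot: [[-0.004, 0.063, -0.998], [-0.006, -0.998, -0.063], [-1.0, 0.005, 0.005]]
force: [-0.9, -5.9, -0.9]
width: 12.8
```

```bash
python3 plan.py 612.2 130.6 132 -86.4
```

```text
t 42.15 pos [610.3 176.9 132.9] yaw -86.4 F [-0.9 -5.9 -0.9] w 12.8 j [ 14.  16. 103.  -0.  61. 101.]
shift [0.011 0.463 0.011] twist [ 0.     0.003 -0.003]  n 1
```

Request:
send_rows(
  gripper=[1, 1, 1, 1, 1, 1, 1, 1],
  xyz=[
    [0, 0.1, 0],
    [0, 0.2, 0],
    [0, 0.3, 0],
    [0, 0.38, 0],
    [0, 0.43, 0],
    [0, 0.46, 0],
    [0, 0.48, 0],
    [0, 0.48, 0],
  ],
  twist=[
    [0, 0, 0],
    [0, 0, 0],
    [0, 0, 0],
    [0, 0, 0],
    [0, 0, 0],
    [0, 0, 0],
    [0, 0, 0],
    [0, 0, 0],
  ],
)

```text
time: 42.82
tool_pos: [613.2, 129.9, 132.9]
tcp_rot: [[-0.005, 0.063, -0.998], [-0.004, -0.998, -0.063], [-1.0, 0.003, 0.005]]
force: [-0.5, 5.7, -3.1]
width: 12.8
```

```bash
python3 plan.py 612.2 130.6 132 -86.4
```

```text
t 42.82 pos [613.2 129.9 132.9] yaw -86.4 F [-0.5  5.7 -3.1] w 12.8 j [ 10.  15. 104.  -0.  61.  96.]
shift [ 0.009 -0.008  0.01 ] twist [ 0.     0.003 -0.002]  n 1
```

Request:
send_rows(
  gripper=[1, 1, 1],
  xyz=[
    [0, 0.02, 0],
    [0, 0.03, 0],
    [0, 0.03, 0],
  ],
  twist=[
    [0, 0, 0],
    [0, 0, 0],
    [0, 0, 0],
  ],
)

```text
time: 43.07
tool_pos: [613.2, 129.8, 132.9]
tcp_rot: [[-0.005, 0.063, -0.998], [0.001, -0.998, -0.063], [-1.0, -0.001, 0.004]]
force: [-0.8, 11.9, -2.4]
width: 12.8
```

Request:
send_rows(
  gripper=[0.5, 0.5, 0.5, 0.5, 0.5, 0.5, 0.5, 0.5],
  xyz=[
    [0, 0, 0],
    [0, 0, 0],
    [0, 0, 0],
    [0, 0, 0],
    [-0.2, 0, 0],
    [-0.5, 0, 0],
    [-0.9, 0, 0],
    [-0.9, 0, 0],
  ],
  twist=[
    [0, 0, 0],
    [0, 0, 0],
    [0, 0, 0],
    [0, 0, 0],
    [0, 0, 0],
    [0, 0, 0],
    [0, 0, 0],
    [0, 0, 0],
  ],
)

```text
time: 43.73
tool_pos: [618.5, 129.8, 232.4]
tcp_rot: [[0.01, 0.063, -0.998], [0.003, -0.998, -0.063], [-1.0, -0.002, -0.01]]
force: [1.0, 1.3, 1.5]
width: 42.9
```

Request:
send_rows(
  gripper=[0.5, 0.5, 0.5, 0.5, 0.5],
  xyz=[
    [-0.3, 0, 1],
    [-0.3, 0, 1],
    [-0.3, 0, 1],
    [-0.3, 0, 1],
    [-0.3, 0, 1],
  ],
  twist=[
    [0, 0, 0],
    [0, 0, 0],
    [0, 0, 0],
    [0, 0, 0],
    [0, 0, 0],
  ],
)

```text
time: 44.15
tool_pos: [518.7, 123.1, 262.7]
tcp_rot: [[0.013, 0.063, -0.998], [0.003, -0.998, -0.063], [-1.0, -0.002, -0.013]]
force: [0.9, -0.2, -0.0]
width: 42.5
```

Request:
send_rows(
  gripper=[0.5, 0.5, 0.5, 0.5, 0.5],
  xyz=[
    [0, 0, 0.8],
    [0, 0, 0.8],
    [0, 0, 0.8],
    [0, 0, 0.8],
    [0, 0, 0.8],
  ],
  twist=[
    [0, 0, 0],
    [0, 0, 0],
    [0, 0, 0],
    [0, 0, 0],
    [0, 0, 0],
  ],
)

```text
time: 44.57
tool_pos: [440.2, 118.1, 261.8]
tcp_rot: [[0.015, 0.062, -0.998], [0.003, -0.998, -0.062], [-1.0, -0.002, -0.015]]
force: [-0.6, -0.5, -0.1]
width: 42.8
```

```bash
python3 - <<'E'
from h import *
for n in ("top","scene"):
    im,d=eyes.grab_frame(n); cv2.imwrite(f"pics/z_{n}.png",im)
    for c in blobs(mask(im,(15,120,120),(32,255,255))):print(n,c.reshape(-1,2).mean(0).round(), rect(n,c,146.5))
    for c in blobs(mask(im,(0,150,70),(7,255,255))): print(n,"red",rect(n,c,75))
    for c in blobs(mask(im,(60,80,40),(88,255,255)),200): print(n,"green",rect(n,c,3))
    for c in blobs(mask(im,(100,120,60),(125,255,255)),100): print(n,"blue",rect(n,c,106.5))
s=readout.sense();print(s["time"],s["tool_pos"],s["joint_vel"])
E
```

```text
top [188. 180.] [611.4 127.5  78.1  12.9   3.5]
top red [ 624.1 -249.4   78.    11.6  -82.6]
top green [ 626.7 -251.6  285.5  207.5  -82.2]
top blue [ 482.9 -497.8  100.2   86.3  -16.2]
top blue [617.1  72.8 224.5 163.9   3.4]
scene [294. 169.] [613.8 127.7  79.4  16.9   3.3]
scene [474.  21.] [ 522.5 1709.   726.4  585.    62.6]
scene red [ 640.9 -258.6   80.2   26.3  -82.9]
scene green [ 626.  -250.9  287.4  209.8  -82.4]
scene blue [ 529.5 -525.5  109.    81.3  -16.1]
scene blue [613.7  72.3 227.3 165.9   3.4]
44.6667 [440.5936399  118.15764184 262.00612303] [-0.05355946  0.26213015 -0.14005967 -0.02157911  0.28121278  0.03523594]
```

View pics/z_top.png

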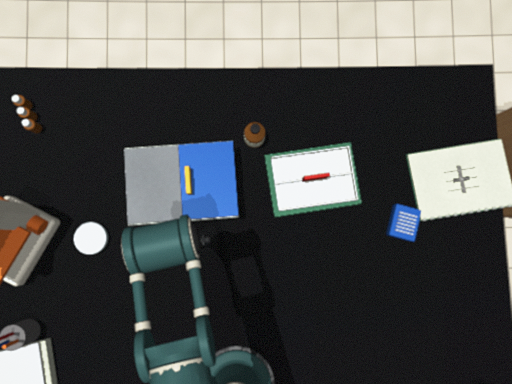

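View pics/z_scene.png

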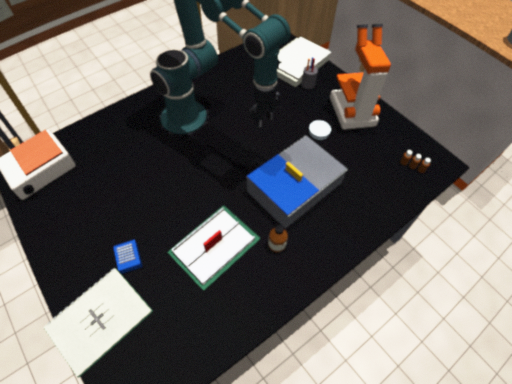

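```bash
python3 -c "
from station import env
print(env.sign_off())"
```

```text
the job is handed in; nothing more can be done
None
```

I handed the job in at about 45 s. From the camera pictures and force readings every step was done, but the sign-off reports no verdict.

- **Blocks:** Four amber blocks were present. All four were placed flat in the tray lanes on the pad and later tipped into the bay (lip held about 22 mm above the rim, tilt to 29°). A picture before closing showed all four lying in the bay. The final pictures show none left on the bench.
- **Cover:** I pulled it out until it met the stop (about 10 N). I pushed it home until it met the stop again (about 12 N). The blue panel measures 150.6 mm of travel between the two, so it should be fully shut.
- **Tray:** It stands flat and empty on the pad, with its handle about 3 mm from the pad's middle.
- **Bystanders:** The bottle, petri dish and slide box show no movement in the pictures, and the arm is clear of everything.

No check failed or disagreed. Once the cover was shut the blocks were out of sight, so I could not look at them again.

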